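# Slide the queen home and press the clock

### The arm

A 6-joint arm with a two-finger parallel gripper is mounted at the origin on the work surface. World frame = base frame: x ahead of the robot, y to its left, z up, the work surface at z = 0. Lengths are in mm, angles in rad, forces in N, time in s.
With the tool pointing down it reaches from about 400 to 825 mm from the base axis. Payload 7 kg.
Tool frame: the origin (TCP) lies midway between the tips of the shut fingers; the grasp point (between the pads) lies 19 mm behind it (arm.grasp_offset is the distance from the TCP to the grasp point, in mm); z points along the fingers, y is the line along which they close (so a half turn about z gives the same grasp; the last joint's range is limited). The gripper opens to 88 mm and grips with 3 to 60 N. Pads are 19 mm wide; open, the fingers measure 130 mm over their backs; the gripper's body (78 mm by 193 mm) begins 47 mm behind the grasp point.
Start: joints at [1.558, 0.359, 0.012, 0, -1.224, -0.288], TCP at [200.001, 644.666, 191.461] pointing down, gripper open.
Joint ranges: [-3.07, 3.07], [-1.43, 2.12], [-1.02, 1.25], [-3.03, 1.67], [-3.05, -0], [-3.03, 3.03]. Speed limits (rad/s): [2.39, 2.39, 3.01, 3.14, 3.14, 3.14].

### API

Orientations are given as [roll, pitch, yaw] about the fixed x, y, z axes, in that order (R = Rz(yaw) Ry(pitch) Rx(roll)).
In Python, from station import arm, viewer, job_done gives the robot as it stands. The module is installed in compiled form; this text tells all that it offers.
- The arm moves only by the shell command python3 -m pendant 'ROWS' [FORCE]. ROWS is JSON, a list of rows, each a list of 3 entries, a list of its own where there are three numbers: the shift along the tool's x, y, z in units of 0.25 m (1.0 is 0.25 m), then the turn, a rotation vector about the tool's x, y, z in units of 360 degrees (1.0 is 360 degrees), then the closure, from -1 (fully open) to 1 (shut). A call has 1 to 5 rows; each row is the pose to reach, as a shift and turn from the pose commanded when the call began, along the tool's axes at that moment, turning the shorter way round; what a row does not reach only later rows make up. A row lasts 1/12 s, in which the tool goes at most 41.7 mm and 7.16 degrees, less where a joint would pass 70% of its speed; a pose out of reach is approached as far as the arm can. A call with a number of a shift or a turn outside -1 to 1 is refused whole. A call with a gripper value outside its range is refused whole. The fingers move at their own pace and stop on an object; FORCE is the grip in N (left out, the last holds). Time passes only in rows, so rows that repeat a pose let the fingers close. It gives the time, the measured TCP pose, the force, the opening and the grip force at its end, in the units of the state.
- arm.read_state(): the state, without advancing time (a new reading comes with each control period).
- viewer.capture(name): name is "scene" or "side" or "wrist"; returns the picture (420x560x3 uint8, red, green, blue); there is no depth.
- viewer.camera_model(name): a dict with "fx", "fy", "cx", "cy" (pixels), "origin" and "attitude" of the camera in the world. Camera axes: x right, y down, z forward; pixel columns grow to the right and rows downward; lengths in mm; the calibration is good to about 2 mm. A picture is of the moment at which its call begins: read the wrist's pose just before it. camera_model takes no time and is no camera call; for the wrist camera it gives the pose at the moment of the call.
- job_done(): hands the job in; it is judged then, once.
The state is a dict: "clock": time; "joint_pos": joint angles; "qd": joint speeds; "joint_torque": joint torques, N m; "tool_pos": TCP position; "ee_rot": TCP orientation; "force": force on the tool from outside, world axes, zero at the start; "wrist_torque": the same for the moment, N m; "finger_gap": finger opening in mm; "gripper_force": force on a finger pad.
Only numpy, scipy, OpenCV 4.12 (cv2) and the standard library are available. Lean on these libraries where they do the work, as an engineer would, in place of code of your own. Each camera call takes 0.05 s, during which the arm holds its last target. There are 200 camera calls.

### The job

You play White, from the robot's side of the board: with the fingers, push the white queen straight ahead along her own column to the last square on the far side, sliding her upright without tipping, pinching or picking her up, and leave her standing in the middle of that square. Then press White's end of the chess clock's rocker (the end nearest you) fully down to end your turn. Leave all the other pieces and the glass cube where they stand.

Things in the scene. Friction and masses are not known exactly. Their poses are not given: they have to be found in the camera images.
- board: Fixed wooden chessboard, 400 x 400 mm, 14 mm thick: 8 x 8 squares of 45 mm inside a 20 mm border. Origin at the centre of its underside. +x runs along the columns (files), away from the robot, +y to the left. Square centres lie at x and y = -157.5, -112.5, -67.5, -22.5, 22.5, 67.5, 112.5 and 157.5 mm; the far row is x = +157.5, the leftmost column y = +157.5.
- white_queen: Ivory queen, 76 mm high; round foot 30 mm across up to 8 mm, 27.6 at 13 mm high, then a stem narrowing to 12 mm; 20 mm coronet of beads, ball on top. About 55 g; pushed well above the foot she tips. Starts near a square's centre, 4 or 5 squares short of the far row, on column y = +157.5, +67.5 or -22.5 mm; squares ahead are empty. Origin: centre of her underside, z up; yaw means nothing.
- white_bishop: Ivory-coloured bishop, 67 mm high, foot 28 mm across, pointed top with a slit. Stands on another of those three columns. To be left alone. Origin at the centre of its underside, z up its axis.
- white_knight: Ivory-coloured knight with a horse's head, 61 mm high, foot 28 mm across. Stands on the remaining one of those three columns. To be left alone. Origin at the centre of its underside, z up its axis.
- white_king: Ivory-coloured king with a cross, 87 mm high, foot 32 mm across, on the row nearest the robot, second column from the right. To be left alone. Origin at the centre of its underside, z up its axis.
- black_king: Black king with a cross, 87 mm high, foot 32 mm across, in the far right corner square. To be left alone. Origin at the centre of its underside, z up its axis.
- black_pawn_g: Black pawn, 45 mm high, foot 25 mm across, in the second row from the far side, second column from the right. To be left alone. Origin at the centre of its underside, z up its axis.
- black_pawn_h: Black pawn, 45 mm high, foot 25 mm across, right in front of the black king on the rightmost column. To be left alone. Origin at the centre of its underside, z up its axis.
- black_rook: Black rook, 53 mm high, foot 29 mm across, on the rightmost column, fourth row from the robot. To be left alone. Origin at the centre of its underside, z up its axis.
- glass_cube: Clear glass paperweight, 60 mm cube, on the cabinet top, left of the board and of what lies beside it. To be left alone. Origin at the centre of its underside, z up its axis.
- chess_clock: Fixed dark grey digital chess clock, 160 mm long (its x axis, lying nearly along the files), 74 mm wide, case 54 mm high, standing beside the board on the left or the right, with a white rocker bar along its top. Origin at the centre of its underside.
- clock_press (a point): Middle of the top of the raised pad (30 x 26 mm) at White's end of the rocker, the end nearest the robot; about 77 mm above the cabinet top while that end is up. The point moves with the rocker.
- clock_rocker (a joint): The clock's rocker, 124 mm long, turning about a level axis at its middle, 65 mm above the cabinet top. 0 = White's end fully up (White's time running), 0.20 rad = White's end fully down (stop). It starts at 0 to 0.03 and stays where it is left. White's end sinks about 9 mm over the travel; pressing there takes about 3 N until it meets the stop.
- glasses_case: Closed wooden glasses case, 165 x 64 mm, 42 mm high, fixed, on the other side of the board from the clock, long side nearly along the files. Origin at the centre of its underside.
Not all that is in view belongs to the job. What is shaped like the white_queen but turquoise is not meant. What is shaped like the chess_clock but purple is not meant.

How it is judged (in metres and radians):
On the way, in this order (a step that is already met when the one before it is completed fails the run):
1. the queen stands upright and still in the far square of her own column (((y of white_queen in the frame of board between 0.1465 and 0.1685 m and not (y of white_bishop in the frame of board between 0.1275 and 0.1875 m) and not (y of white_knight in the frame of board between 0.1275 and 0.1875 m)) or (y of white_queen in the frame of board between 0.0565 and 0.0785 m and not (y of white_bishop in the frame of board between 0.0375 and 0.0975 m) and not (y of white_knight in the frame of board between 0.0375 and 0.0975 m)) or (y of white_queen in the frame of board between -0.0335 and -0.0115 m and not (y of white_bishop in the frame of board between -0.0525 and 0.0075 m) and not (y of white_knight in the frame of board between -0.0525 and 0.0075 m))) and x of white_queen in the frame of board between 0.1465 and 0.1685 m and angle between white_queen's own z axis and vertical below 0.08 rad and z of white_queen in the frame of board between 0.01 and 0.018 m and linear speed of white_queen below 0.02 m/s), for 0.2 s.
2. White's end of the clock's rocker is pressed down (value of joint clock_rocker above 0.16 rad), for 0.2 s.
At the end, for the whole second after the job is handed in: The queen stands upright (within 0.08 rad), still, on the board, within 11 mm along and across of the centre of the far square of her starting column; the rocker is past 0.16 of its 0.20 rad on White's side; no other piece, nor the cube, has moved over 10 mm (all of step 1 and value of joint clock_rocker above 0.16 rad and not (distance of any of white_bishop, white_knight, white_king, black_king, black_pawn_g, black_pawn_h, black_rook, glass_cube from where it was at the start of the episode above 0.01 m)); the robot touches nothing.
It fails at once if the queen tips (leans more than 0.35 rad) (angle between white_queen's own z axis and vertical above 0.35 rad).
It fails at once if the queen is lifted off the board (underside more than 10 mm above it) (z of white_queen in the frame of board above 0.024 m).
It fails at once if the queen is pinched or squeezed (over 12 N from the fingers) (contact force between the fingers and white_queen above 12 N).
It fails at once if the queen's centre leaves her own column (more than 22 mm aside) (not ((y of white_queen in the frame of board between 0.1355 and 0.1795 m and not (y of white_bishop in the frame of board between 0.1275 and 0.1875 m) and not (y of white_knight in the frame of board between 0.1275 and 0.1875 m)) or (y of white_queen in the frame of board between 0.0455 and 0.0895 m and not (y of white_bishop in the frame of board between 0.0375 and 0.0975 m) and not (y of white_knight in the frame of board between 0.0375 and 0.0975 m)) or (y of white_queen in the frame of board between -0.0445 and -0.0005 m and not (y of white_bishop in the frame of board between -0.0525 and 0.0075 m) and not (y of white_knight in the frame of board between -0.0525 and 0.0075 m)))).
It fails at once if another piece or the glass cube is moved more than 10 mm (distance of any of white_bishop, white_knight, white_king, black_king, black_pawn_g, black_pawn_h, black_rook, glass_cube from where it was at the start of the episode above 0.01 m).
It also fails if it takes over 58 s, if anything falls off the work surface, if the arm or the gripper's body presses on something with over 40 N, if the wrist force passes 120 N, or if a joint passes its speed limit or range.

## Working session

There is one attempt and no reset: what is moved stays moved. The work goes in short steps, Python scripts to look and compute and a shell command to move; the robot and the scene stay as the last step left them, time stands still between calls to the robot, and variables do not carry over. Pictures are saved under pics/ and viewed, at most 10 in all, crops included, and the job is handed in when it is done.

```bash
mkdir -p pics; python3 - <<'E'
from station import arm, viewer
import cv2
s=arm.read_state();print(s['clock'],s['tool_pos'],s['ee_rot'],s['finger_gap'])
for n in("scene","side","wrist"):
    cv2.imwrite(f"pics/{n}0.png",viewer.capture(n)[:,:,::-1]);m=viewer.camera_model(n);print(n,m)
E
```

```text
0.0 [199.861744   644.1605217  190.51378837] [ 3.13992889e+00 -1.49999579e-04 -3.00890963e-01] 88.04510949340343
scene {'fx': 495.8017724835799, 'fy': 495.8017724835799, 'cx': 273.5547587468534, 'cy': 213.03069705748953, 'origin': array([1402.29361015,  160.86812364, 1438.00963177]), 'attitude': array([-2.53975503, -0.00647363,  1.77339561])}
side {'fx': 475.1918528025951, 'fy': 475.1918528025951, 'cx': 284.839728246017, 'cy': 204.9303166582982, 'origin': array([  350.30024722, -1067.15232269,   907.36727228]), 'attitude': array([-2.24104452,  0.01830088, -0.16279717])}
wrist {'fx': 291.3721741061073, 'fy': 291.3721741061073, 'cx': 276.7053366007496, 'cy': 213.10070326649742, 'origin': array([275.19619312, 620.50993765, 383.95401598]), 'attitude': array([ 2.84189758e+00, -1.41703786e-03, -1.87155004e+00])}
```

View pics/scene0.png

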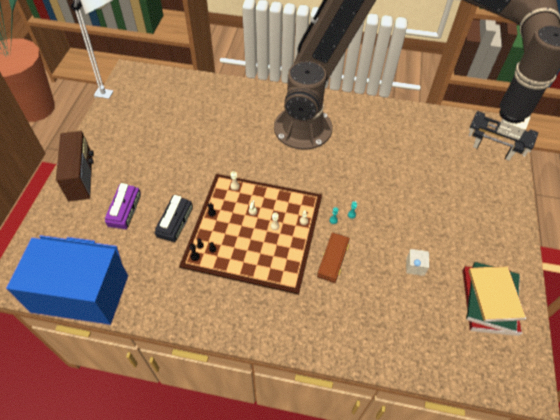

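View pics/side0.png

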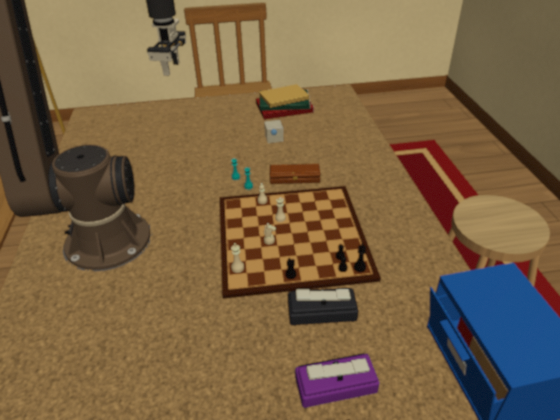

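Overhead: board corners about (218,176), (322,192), (299,289), (182,265), black clock at (174,217) on the robot's right, three ivory pieces at (253,205), (275,220) and (304,216). I need close-ups to tell them apart.

```bash
python3 - <<'E'
import cv2,numpy as np
a=cv2.imread('pics/scene0.png')[165:295,140:340];b=cv2.imread('pics/side0.png')[170:330,210:380]
a=cv2.resize(a,(800,520),interpolation=cv2.INTER_CUBIC);b=cv2.resize(b,(620,584),interpolation=cv2.INTER_CUBIC)
cv2.imwrite('pics/a.png',a);cv2.imwrite('pics/b.png',b)
E
```

```text
(no output)
```

View pics/a.png

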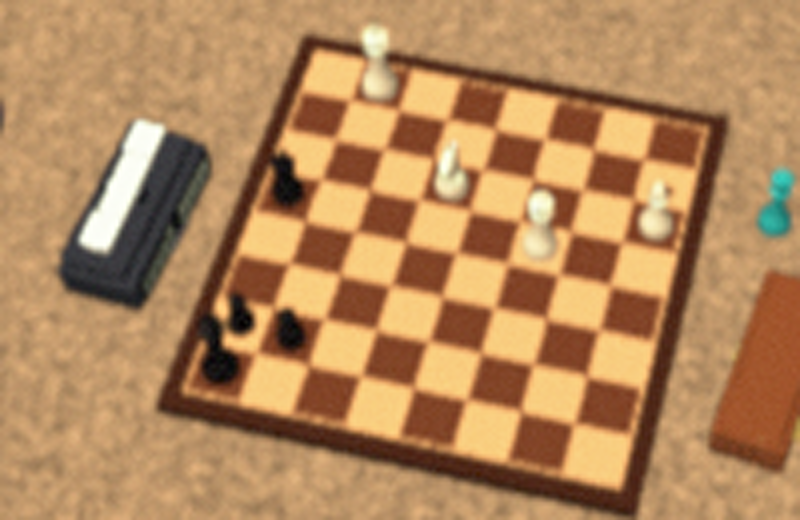

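View pics/b.png

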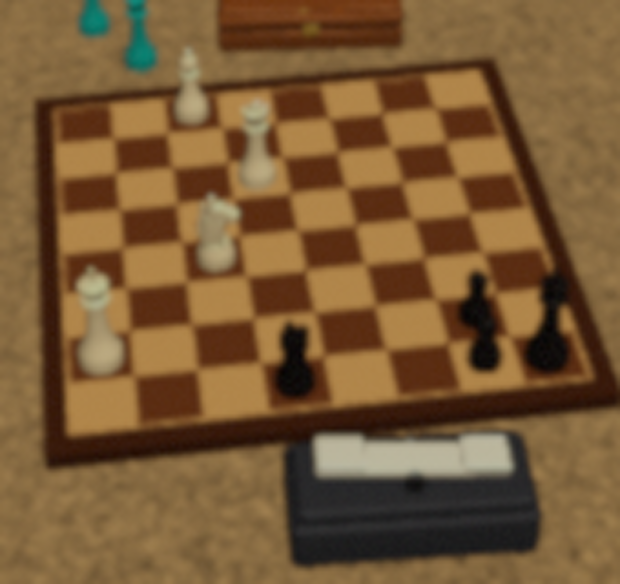

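The pointed bishop is on the leftmost column. The coroneted queen is on the y=+67.5 column at crop A (540,240), in the fourth row. The knight is on the -22.5 column. Next: the board pose from outline corners, and the queen and clock by ray casting.

```bash
cat > h.py <<'E'
import numpy as np,cv2
from station import arm,viewer
from scipy.spatial.transform import Rotation as R
def ray(m,px,z):
    px=np.atleast_2d(px).astype(float)
    d=np.c_[(px[:,0]-m['cx'])/m['fx'],(px[:,1]-m['cy'])/m['fy'],np.ones(len(px))]
    d=d@R.from_euler('xyz',m['attitude']).as_matrix().T
    o=np.asarray(m['origin']);return (o+d*((z-o[2])/d[:,2])[:,None])[:,:2]
def proj(m,P):
    q=(np.atleast_2d(P)-m['origin'])@R.from_euler('xyz',m['attitude']).as_matrix()
    return np.c_[q[:,0]/q[:,2]*m['fx']+m['cx'],q[:,1]/q[:,2]*m['fy']+m['cy']]
def fitboard(W):  # 4 world corners -> centre, yaw ; order: near-left.. (board -+, --, +-, ++)
    B=np.array([[-200,200],[-200,-200],[200,-200],[200,200]])
    c=W.mean(0);a=((W-c)[:,0]+1j*(W-c)[:,1])@np.conj(B[:,0]+1j*B[:,1])
    return c,np.angle(a),abs(a)/(4*80000)
E
python3 - <<'E'
from h import *
for n,seed in(("scene",[(322,194),(217,174),(180,267),(299,293)]),("side",[(220,197),(223,297),(379,281),(345,187)])):
    m=viewer.camera_model(n);im=cv2.imread(f'pics/{n}0.png')
    c0=ray(m,seed,14);print(n,c0.round(0).tolist(),fitboard(c0))
    # refine each edge: strongest brightness drop along normals, then line fit
    g=cv2.GaussianBlur(cv2.cvtColor(im,cv2.COLOR_BGR2GRAY),(3,3),0).astype(np.float32)
    S=np.array(seed,float);L=[]
    for i in range(4):
        p,q=S[i],S[(i+1)%4];t=(q-p)/np.linalg.norm(q-p);nn=np.array([-t[1],t[0]])
        if nn@(S.mean(0)-p)<0:nn=-nn
        pts=[]
        for u in np.linspace(.08,.92,40):
            o=p+u*(q-p);s=np.arange(-5,5,.25);xy=(o+s[:,None]*nn).astype(np.float32)
            v=cv2.remap(g,xy[None,:,0],xy[None,:,1],cv2.INTER_LINEAR)[0]
            k=np.argmin(np.gradient(v));pts.append(o+s[k]*nn)
        L.append(cv2.fitLine(np.array(pts,np.float32),cv2.DIST_HUBER,0,.01,.01).ravel())
    C=[]
    for i in range(4):
        a,b=L[i-1],L[i];C.append(a[2:]+a[:2]*np.linalg.solve(np.c_[a[:2],-b[:2]],b[2:]-a[2:])[0])
    C=np.array(C);W=ray(m,C,14);print(C.round(1).tolist(),W.round(0).tolist(),fitboard(W))
E
```

```text
scene [[326.0, 126.0], [314.0, -266.0], [712.0, -281.0], [724.0, 112.0]] (array([519.1417981 , -76.89648776]), np.float64(-0.03282242018630171), np.float64(0.9888933653053846))
[[322.1000061035156, 194.0], [215.60000610351562, 173.10000610351562], [178.0, 267.29998779296875], [298.5, 294.5]] [[326.0, 127.0], [311.0, -272.0], [715.0, -287.0], [730.0, 112.0]] (array([520.37276146, -80.02917254]), np.float64(-0.036665970607813084), np.float64(1.0033717773216104))
side [[325.0, 124.0], [310.0, -281.0], [699.0, -299.0], [719.0, 103.0]] (array([513.33581944, -88.20490541]), np.float64(-0.0466118961242838), np.float64(0.9945714783503575))
[[219.0, 196.3000030517578], [221.89999389648438, 298.20001220703125], [381.70001220703125, 281.1000061035156], [344.79998779296875, 185.39999389648438]] [[323.0, 128.0], [307.0, -284.0], [706.0, -300.0], [720.0, 111.0]] (array([513.91846768, -86.19699783]), np.float64(-0.039090753717863386), np.float64(1.013574328949595))
```

```bash
cat >> h.py <<'E'
def to(x,y,z,yaw=-.037,tilt=0.):
    """shift/turn in pendant units to pose; tilt>0 leans the body back towards the robot"""
    s=arm.read_state();A=R.from_euler('xyz',s['ee_rot'])
    T=R.from_euler('z',yaw)*R.from_euler('y',-tilt)*R.from_euler('x',np.pi)
    print('t',round(s['clock'],2),'tcp',s['tool_pos'].round(1),'rot',s['ee_rot'].round(3),'F',np.round(s['force'],1))
    print('shift',(A.inv().apply(np.array([x,y,z])-s['tool_pos'])/250).round(4),'turn',((A.inv()*T).as_rotvec()/2/np.pi).round(4))
E
python3 -m pendant '[[[0.4,0.56,-0.24],[0,0,-0.042],-1],[[0.4,0.56,-0.24],[0,0,-0.042],-1],[[0.4,0.56,-0.24],[0,0,-0.042],-1],[[0.4,0.56,-0.24],[0,0,-0.042],-1],[[0.4,0.56,-0.24],[0,0,-0.042],-1]]'
python3 -c "
from h import *
to(420,-10,280)"
```

```text
clock: 0.57
tool_pos: [255.2, 477.9, 253.9]
ee_rot: [-3.139, -0.001, -0.038]
force: [-0.6, 0.4, 0.2]
finger_gap: 87.8
gripper_force: 0.0
t 0.57 tcp [255.2 477.9 253.9] rot [-3.139e+00 -1.000e-03 -3.800e-02] F [-0.6  0.4  0.2]
shift [ 0.7326  1.9252 -0.1082] turn [-0.0003 -0.0001 -0.0001]
```

```bash

python3 -m pendant '[[[0.244,0.642,-0.036],[0,0,0],0.55],[[0.244,0.642,-0.036],[0,0,0],0.55],[[0.244,0.642,-0.036],[0,0,0],0.55],[[0.244,0.642,-0.036],[0,0,0],0.55],[[0.244,0.642,-0.036],[0,0,0],0.55]]' 5 >/dev/null
python3 -m pendant '[[[0.244,0.642,-0.036],[0,0,0],0.55],[[0.244,0.642,-0.036],[0,0,0],0.55],[[0.244,0.642,-0.036],[0,0,0],0.55],[[0.244,0.642,-0.036],[0,0,0],0.55],[[0.244,0.642,-0.036],[0,0,0],0.55]]' >/dev/null
python3 -m pendant '[[[0.244,0.642,-0.036],[0,0,0],0.55],[[0.244,0.642,-0.036],[0,0,0],0.55],[[0.244,0.642,-0.036],[0,0,0],0.55],[[0.244,0.642,-0.036],[0,0,0],0.55],[[0.244,0.642,-0.036],[0,0,0],0.55]]'
python3 -m pendant '[[[0,0,0],[0,0,0],0.55],[[0,0,0],[0,0,0],0.55]]' 
python3 - <<'E'
from h import *
to(420,-10,280)
m=viewer.camera_model('wrist');im=viewer.capture('wrist')[:,:,::-1].copy();cv2.imwrite('pics/w1.png',im);print(m['origin'],m['attitude'])
c,y=np.array([519.5,-79.5]),-.037
for i in range(-4,5):
  for j in range(-4,5):
    p=R.from_euler('z',y).apply([i*45,j*45,14])+[*c,0]
    u=proj(m,p)[0]
    if (abs(u)<1000).all(): cv2.circle(im,tuple(int(v) for v in u.round()),2,(0,255,0),-1)
cv2.imwrite('pics/w1o.png',im)
E
```

```text
clock: 1.82
tool_pos: [420.0, -11.6, 278.7]
ee_rot: [3.14, -0.0, -0.042]
force: [0.2, 2.1, 0.8]
finger_gap: 19.7
gripper_force: 0.0
clock: 1.98
tool_pos: [419.0, -7.1, 278.2]
ee_rot: [3.142, 0.001, -0.039]
force: [0.7, 0.6, 0.0]
finger_gap: 20.0
gripper_force: 0.0
t 1.98 tcp [419.   -7.1 278.2] rot [ 3.142e+00  1.000e-03 -3.900e-02] F [0.7 0.6 0. ]
shift [ 0.0044  0.0113 -0.0074] turn [ 0.      0.0001 -0.0004]
[497.93005802 -10.59439378 471.30717597] [ 2.84110861e+00 -2.60206547e-05 -1.61014559e+00]
```

View pics/w1o.png

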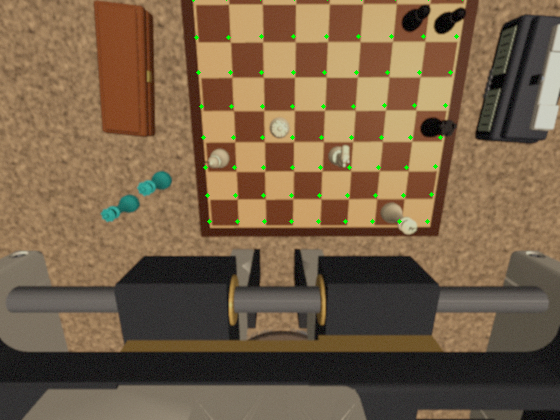

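The grid overlay is within 2 px. The queen is seen from straight above at (280,128). I'll refine the board from grid corners and measure the queen.

```bash
cat >> h.py <<'E'
def board_wrist(im,m,c,y):
    B=np.array([[i*45,j*45,14.] for i in range(-4,5) for j in range(-4,5)])
    P=proj(m,R.from_euler('z',y).apply(B)+[*c,0]).astype(np.float32)
    k=(P[:,0]>8)&(P[:,0]<550)&(P[:,1]>8)&(P[:,1]<228);B=B[k];P=P[k]
    Q=cv2.cornerSubPix(cv2.cvtColor(im,cv2.COLOR_BGR2GRAY),P[:,None].copy(),(5,5),(-1,-1),(3,50,.01))[:,0]
    W=ray(m,Q,14)
    M,inl=cv2.estimateAffinePartial2D(B[:,:2],W,ransacReprojThreshold=1.5)
    s=np.hypot(M[0,0],M[1,0]);return M[:,2],np.arctan2(M[1,0],M[0,0]),s,int(inl.sum()),len(B)
E
python3 - <<'E'
from h import *
m=viewer.camera_model('wrist')
im=cv2.imread('pics/w1.png');r=board_wrist(im,m,np.array([519.5,-79.5]),-.037);print(r)
c,y=r[:2]
hsv=cv2.cvtColor(im,cv2.COLOR_BGR2HSV);mask=((hsv[...,1]<80)&(hsv[...,2]>110)).astype(np.uint8);mask[228:]=0
n,_,st,ce=cv2.connectedComponentsWithStats(mask)
for i in range(1,n):
  if st[i,4]>40 and st[i,0]<470:
    w=ray(m,ce[i],25);b=R.from_euler('z',-y).apply([*(w[0]-c),0]);print(st[i],ce[i].round(1),w.round(1),b.round(1))
print('goal',R.from_euler('z',y).apply([157.5,67.5,0])[:2]+c)
E
```

```text
Traceback (most recent call last):
  File "h.py", line 28, in board_wrist
    M,inl=cv2.estimateAffinePartial2D(B[:,:2],W,ransacReprojThreshold=1.5)
          ~~~~~~~~~~~~~~~~~~~~~~~~~~~^^^^^^^^^^^^^^^^^^^^^^^^^^^^^^^^^^^^^
cv2.error: OpenCV(4.12.0) /io/opencv/modules/calib3d/src/ptsetreg.cpp:1108: error: (-215:Assertion failed) count >= 0 && to.checkVector(2) == count in function 'estimateAffinePartial2D'
```

```bash
sed -i 's/B\[:,:2\],W,ransac/B[:,:2].copy(),W.copy(),ransac/' h.py
cat > q.py <<'E'
from h import *
def queen(f,z=22):
    m=viewer.camera_model('wrist')
    im=cv2.imread(f);r=board_wrist(im,m,np.array([519.5,-79.5]),-.037);print(r)
    c,y=r[:2]
    hsv=cv2.cvtColor(im,cv2.COLOR_BGR2HSV);mask=((hsv[...,1]<80)&(hsv[...,2]>110)).astype(np.uint8);mask[228:]=0
    n,_,st,ce=cv2.connectedComponentsWithStats(mask)
    for i in range(1,n):
      if st[i,4]>40 and st[i,0]<470:
        w=ray(m,ce[i],z);b=R.from_euler('z',-y).apply([*(w[0]-c),0]);print(st[i],ce[i].round(1),w.round(1),b.round(1))
    print('goal',R.from_euler('z',y).apply([157.5,67.5,0])[:2]+c)
E
python3 -c "
import q;q.queen('pics/w1.png')"
```

```text
(array([512.84504145, -81.27616913]), np.float64(-0.03433746262322405), np.float64(1.0015754807816102), 32, 63)
[271 118  18  19 263] [279.6 127.2] [[491.5 -13.7]] [-23.6  66.8   0. ]
[330 145  20  22 246] [340.6 154.6] [[ 448.2 -105.1]] [-63.8 -26.    0. ]
[209 150  20  17 244] [218.2 158.1] [[449.8  81.4]] [-68.5 160.4   0. ]
[136 179  21  18  55] [143.7 187.8] [[408.2 202.9]] [-114.3  280.4    0. ]
[100 205  21  18  57] [108.5 213.5] [[368.3 267.1]] [-156.4  343.2    0. ]
[386 204  16  12 103] [394.5 209.2] [[ 358.2 -194. ]] [-150.7 -118.     0. ]
[399 216  18  12 167] [406.8 222.6] [[ 334.5 -215.8]] [-173.6 -140.6    0. ]
goal [672.56952278 -19.22304621]
```

```bash
python3 -c "
from h import *
m=viewer.camera_model('wrist');print(m['origin'],m['attitude'])
to(440,-12,60,-.036,.262)"
```

```text
[497.82585839  -9.72060518 471.38666371] [ 2.84128581e+00  6.47679039e-05 -1.60828704e+00]
t 2.03 tcp [418.9  -6.4 278.2] rot [-3.142  0.    -0.038] F [-0.4  0.2 -0.6]
shift [0.0854 0.0193 0.8728] turn [ 0.      0.0418 -0.0003]
```

```bash

python3 -m pendant '[[[0.085,0.015,0.8],[0,0.042,0],0.55],[[0.085,0.015,0.8],[0,0.042,0],0.55],[[0.085,0.015,0.8],[0,0.042,0],0.55],[[0.085,0.015,0.8],[0,0.042,0],0.55],[[0.085,0.015,0.8],[0,0.042,0],0.55]]' >/dev/null
python3 -m pendant '[[[0,0,0.04],[0,0,0],0.55],[[0,0,0.04],[0,0,0],0.55],[[0,0,0.04],[0,0,0],0.55]]' 
python3 - <<'E'
from h import *
to(440,-12,22,-.036,.262)
m=viewer.camera_model('wrist');im=viewer.capture('wrist')[:,:,::-1].copy();cv2.imwrite('pics/w2.png',im);print(m['origin'],m['attitude'])
E
```

```text
clock: 2.7
tool_pos: [442.0, -10.2, 75.9]
ee_rot: [3.141, -0.263, -0.034]
force: [-0.5, -0.2, 0.4]
finger_gap: 19.7
gripper_force: 0.0
t 2.7 tcp [442.  -10.2  75.9] rot [ 3.141 -0.263 -0.034] F [-0.5 -0.2  0.4]
shift [-0.0634  0.0074  0.2062] turn [ 0.0001 -0.0001  0.0003]
[467.87037342 -11.18617338 283.28166582] [ 3.10456550e+00 -1.02467583e-03 -1.60520105e+00]
```

View pics/w2.png

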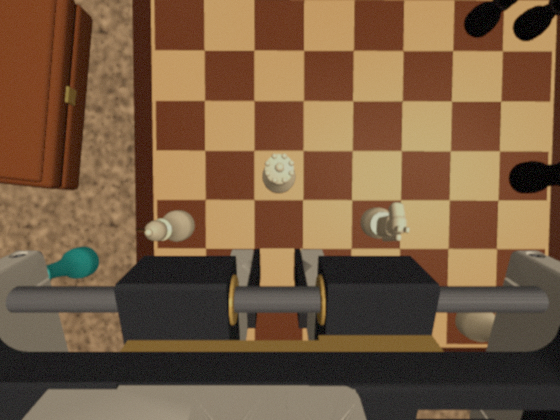

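```bash
python3 - <<'E'
from h import *
m=viewer.camera_model('wrist');m['origin']=np.array([467.87,-11.19,283.28]);m['attitude']=np.array([3.104565,-.001025,-1.605201])
im=cv2.imread('pics/w2.png');
for c0 in ([519.5,-79.5],[513,-81]):
    r=board_wrist(im,m,np.array(c0),-.036);print(r)
c,y=r[:2]
w=ray(m,[279.5,176.5],20)[0];print('queen',w,R.from_euler('z',-y).apply([*(w-c),0]))
print('tcp proj',proj(m,[442,-10.2,75.9]),'goal',R.from_euler('z',y).apply([157.5,67.5,0])[:2]+c)
E
```

```text
(array([519.66322929, -79.44060698]), np.float64(-0.037984419465359055), np.float64(1.0003742786034635), 34, 36)
(array([512.85957499, -82.29468475]), np.float64(-0.036522675758764014), np.float64(1.001921585291127), 28, 35)
queen [490.97150033 -14.77190008] [-24.33904251  66.67852182   0.        ]
tcp proj [[276.26854257 238.56332062]] goal [672.71927416 -20.59074174]
```

```bash
python3 - <<'E'
from h import *
m=viewer.camera_model('wrist');m['origin']=np.array([467.87,-11.19,283.28]);m['attitude']=np.array([3.104565,-.001025,-1.605201])
im=cv2.imread('pics/w2.png')
ok,C=cv2.findChessboardCorners(im[:145,100:],(7,2));print(ok)
# clean interior corners near queen, seeds read by eye
S=np.array([[253,50],[303,50],[353,50],[403,50],[204,101],[253,101],[303,101],[353,101],[403,101],[204,150],[303,150],[353,150],[403,150],[453,150],[303,200],[253,200]],np.float32)
Q=cv2.cornerSubPix(cv2.cvtColor(im,cv2.COLOR_BGR2GRAY),S[:,None].copy(),(5,5),(-1,-1),(3,50,.01))[:,0]
B=np.stack([np.round((200-S[:,1])/50)*45-45,45*np.round((303-S[:,0])/50)+45],1)
M,i=cv2.estimateAffinePartial2D(B,ray(m,Q,14));print(Q.round(1).tolist(),M,np.hypot(*M[:,0]),i.sum(),np.arctan2(M[1,0],M[0,0]))
for c in([519.66,-79.44],[512.86,-82.3]): print(proj(m,[[*(R.from_euler('z',-.037).apply([0,45,0])[:2]+c),14]]))
E
```

```text
Traceback (most recent call last):
cv2.error: OpenCV(4.12.0) /io/opencv/modules/calib3d/src/calibinit.cpp:666: error: (-211:One of the arguments' values is out of range) Both width and height of the pattern should have bigger than 2 in function 'findChessboardCorners'
```

```bash
cat > g.py <<'E'
from h import *
def grid(im,m,S,B):
    S=np.array(S,np.float32);Q=cv2.cornerSubPix(cv2.cvtColor(im,cv2.COLOR_BGR2GRAY),S[:,None].copy(),(5,5),(-1,-1),(3,50,.01))[:,0]
    M,i=cv2.estimateAffinePartial2D(np.array(B,float),ray(m,Q,14));print((Q-S).round(1).tolist(),'c',M[:,2],'scale',np.hypot(*M[:,0]),i.sum(),'yaw',np.arctan2(M[1,0],M[0,0]));return M
E
python3 - <<'E'
from g import *
m=viewer.camera_model('wrist');m['origin']=np.array([467.87,-11.19,283.28]);m['attitude']=np.array([3.104565,-.001025,-1.605201])
im=cv2.imread('pics/w2.png')
S=np.array([[253,50],[303,50],[353,50],[403,50],[204,101],[253,101],[303,101],[353,101],[403,101],[204,150],[303,150],[353,150],[403,150],[453,150],[303,200],[253,200]])
B=np.stack([np.round((200-S[:,1])/50)*45-45,45*np.round((303-S[:,0])/50)+45],1)
grid(im,m,S,B)
for c in([519.66,-79.44],[512.86,-82.3]): print(proj(m,[[*(R.from_euler('z',-.037).apply([0,45,0])[:2]+c),14]]))
E
```

```text
Traceback (most recent call last):
  File "g.py", line 4, in grid
    M,i=cv2.estimateAffinePartial2D(np.array(B,float),ray(m,Q,14));print((Q-S).round(1).tolist(),'c',M[:,2],'scale',np.hypot(*M[:,0]),i.sum(),'yaw',np.arctan2(M[1,0],M[0,0]));return M
        ~~~~~~~~~~~~~~~~~~~~~~~~~~~^^^^^^^^^^^^^^^^^^^^^^^^^^^^^^^
cv2.error: OpenCV(4.12.0) /io/opencv/modules/calib3d/src/ptsetreg.cpp:1108: error: (-215:Assertion failed) count >= 0 && to.checkVector(2) == count in function 'estimateAffinePartial2D'
```

```bash
sed -i 's/ray(m,Q,14))/ray(m,Q,14).copy())/' g.py
python3 - <<'E'
from g import *
m=viewer.camera_model('wrist');m['origin']=np.array([467.87,-11.19,283.28]);m['attitude']=np.array([3.104565,-.001025,-1.605201])
im=cv2.imread('pics/w2.png')
S=np.array([[253,50],[303,50],[353,50],[403,50],[204,101],[253,101],[303,101],[353,101],[403,101],[204,150],[303,150],[353,150],[403,150],[453,150],[303,200],[253,200]])
B=np.stack([np.round((200-S[:,1])/50)*45-45,45*np.round((303-S[:,0])/50)+45],1)
grid(im,m,S,B)
for c in([519.66,-79.44],[512.86,-82.3]): print(proj(m,[[*(R.from_euler('z',-.037).apply([0,45,0])[:2]+c),14]]))
E
```

```text
[[0.8999999761581421, 0.10000000149011612], [0.6000000238418579, 0.4000000059604645], [0.30000001192092896, 0.30000001192092896], [-0.30000001192092896, 0.5], [0.5, -0.699999988079071], [0.8999999761581421, -0.5], [0.4000000059604645, -0.4000000059604645], [-0.4000000059604645, -0.20000000298023224], [-0.699999988079071, -0.20000000298023224], [0.6000000238418579, 0.30000001192092896], [-0.20000000298023224, 0.30000001192092896], [-0.800000011920929, 0.6000000238418579], [-1.7999999523162842, 0.6000000238418579], [-2.700000047683716, 0.8999999761581421], [-0.4000000059604645, -0.30000001192092896], [0.8999999761581421, -0.4000000059604645]] c [512.90350188 -82.24316246] scale 1.0016576246006106 16 yaw -0.03671351375465012
[[299.77892336 143.11729005]]
[[303.12716934 150.47698366]]
```

Board: centre (512.9, -82.2), yaw -0.0367 (16 of 16 corners, scale 1.002). Queen: (491, -14.8), which is (-24, 66.6) on the board, near the expected square centre. I'll descend behind her.

```bash

python3 -m pendant '[[[-0.02,0.008,0.1],[0,0,0],0.55],[[-0.056,0.01,0.208],[0,0,0],0.55],[[-0.056,0.01,0.215],[0,0,0],0.55],[[-0.056,0.01,0.215],[0,0,0],0.55],[[-0.056,0.01,0.215],[0,0,0],0.55]]'
python3 - <<'E'
from h import *
to(447,-13.2,20,-.0367,.262)
m=viewer.camera_model('wrist');im=viewer.capture('wrist')[:,:,::-1].copy();cv2.imwrite('pics/w3.png',im);print(m['origin'],m['attitude'])
E
```

```text
clock: 3.17
tool_pos: [452.5, -15.5, 32.9]
ee_rot: [-3.129, -0.242, -0.037]
force: [-0.2, -0.1, 0.1]
finger_gap: 19.5
gripper_force: 0.0
t 3.17 tcp [452.5 -15.5  32.9] rot [-3.129 -0.242 -0.037] F [-0.2 -0.1  0.1]
shift [-0.0339 -0.0076  0.0449] turn [-0.0021  0.0031 -0.0001]
[482.48604873 -19.43615287 239.61816586] [ 3.08399356  0.01257352 -1.60452053]
```

View pics/w3.png

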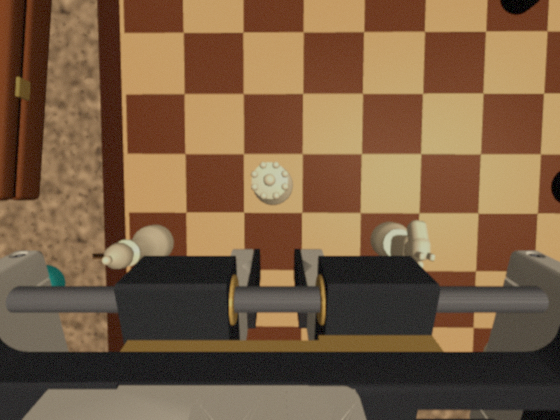

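Queen foot at (270,182), ahead of the fingers at columns 245 and 308. The pose is off (tilt short, z high), so I'll check the joints.

```bash

python3 -m pendant '[[[0,0,0],[0,0,0],0.55]]'
python3 - <<'E'
from h import *
s=arm.read_state();print(s['joint_pos'].round(3),s['qd'].round(3),s['joint_torque'].round(1))
to(447,-13.2,20,-.0367,.262)
E
```

```text
clock: 3.3
tool_pos: [452.3, -15.4, 32.9]
ee_rot: [-3.128, -0.243, -0.037]
force: [-1.0, 0.2, 0.2]
finger_gap: 19.5
gripper_force: 0.0
[ 0.489  0.02  -1.015  0.337 -0.335  0.739] [-0.001  0.002 -0.006 -0.001  0.009  0.001] [ -0.  -20.   18.8   3.7   0.6  -0. ]
t 3.3 tcp [452.3 -15.4  32.9] rot [-3.128 -0.243 -0.037] F [-1.   0.2  0.2]
shift [-0.0332 -0.0074  0.0452] turn [-0.0022  0.003  -0.    ]
```

Joint 3 is at its limit, so I'll use less tilt (0.15 rad) at z=23, which still clears the queen's top.

```bash
python3 -c "
from h import *
to(456,-13.5,23,-.0367,.15)"
```

```text
t 3.3 tcp [452.3 -15.4  32.9] rot [-3.128 -0.243 -0.037] F [-1.   0.2  0.2]
shift [ 0.0046 -0.0075  0.0422] turn [-0.0022 -0.0148  0.0001]
```

```bash

python3 -m pendant '[[[0.0,-0.007,0.01],[-0.002,-0.015,0],0.55],[[0.0,-0.007,0.02],[-0.002,-0.015,0],0.55],[[0.0,-0.007,0.03],[-0.002,-0.015,0],0.55]]'
python3 -c "
from h import *
to(456,-13.5,23,-.0367,.15)"
```

```text
clock: 3.55
tool_pos: [456.6, -12.5, 25.7]
ee_rot: [-3.14, -0.151, -0.037]
force: [0.7, 0.5, -0.0]
finger_gap: 19.7
gripper_force: 0.0
t 3.55 tcp [456.6 -12.5  25.7] rot [-3.14  -0.151 -0.037] F [ 0.7  0.5 -0. ]
shift [-0.0038  0.004   0.0104] turn [-0.0003 -0.0002 -0.    ]
```

```bash

python3 -m pendant '[[[0,0.004,0.01],[0,0,0],0.55],[[0.016,0.004,0.0124],[0,0,0],0.55],[[0.032,0.004,0.0148],[0,0,0],0.55],[[0.047,0.004,0.017],[0,0,0],0.55],[[0.059,0.004,0.019],[0,0,0],0.55]]'
python3 -m pendant '[[[0.012,0,0.0018],[0,0,0],0.55],[[0.024,0,0.0036],[0,0,0],0.55],[[0.036,0,0.0054],[0,0,0],0.55],[[0.048,0,0.0072],[0,0,0],0.55],[[0.06,0,0.009],[0,0,0],0.55]]'
python3 - <<'E'
from h import *
to(500,-14.8,23,-.0367,.15)
m=viewer.camera_model('wrist');im=viewer.capture('wrist')[:,:,::-1].copy();cv2.imwrite('pics/w4.png',im);print(m['origin'],m['attitude'])
E
```

```text
clock: 3.97
tool_pos: [469.1, -15.9, 21.8]
ee_rot: [3.141, -0.147, -0.036]
force: [0.1, 0.5, -0.8]
finger_gap: 19.7
gripper_force: 0.0
clock: 4.38
tool_pos: [484.1, -16.4, 21.5]
ee_rot: [3.141, -0.146, -0.036]
force: [-0.5, -0.2, -0.2]
finger_gap: 20.0
gripper_force: 0.1
t 4.38 tcp [484.1 -16.4  21.5] rot [ 3.141 -0.146 -0.036] F [-0.5 -0.2 -0.2]
shift [ 0.0636 -0.0085  0.0034] turn [0.     0.0006 0.0001]
[533.92567254 -18.4697923  224.32494473] [ 2.98773154e+00 -2.19687142e-04 -1.60691619e+00]
```

View pics/w4.png

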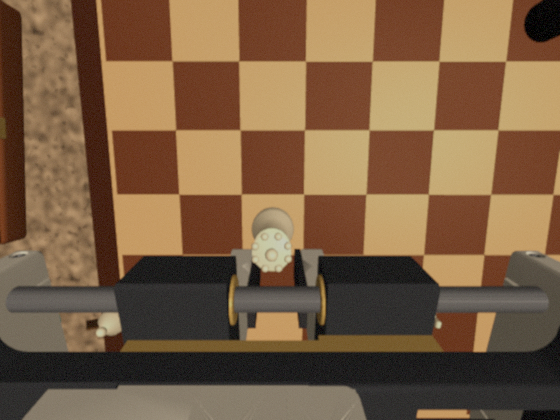

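```bash
python3 - <<'E'
from g import *
m=viewer.camera_model('wrist');m['origin']=np.array([533.926,-18.47,224.325]);m['attitude']=np.array([2.987732,-.00022,-1.606916])
im=cv2.imread('pics/w4.png')
S=[[241,61],[308,61],[373,61],[176,130],[241,130],[306,130],[371,130],[180,195],[308,195],[371,195]]
B=[[135,90],[135,45],[135,0],[90,135],[90,90],[90,45],[90,0],[45,135],[45,45],[45,0]]
M=grid(im,m,S,B);a=np.arctan2(M[1,0],M[0,0])
hsv=cv2.cvtColor(im,cv2.COLOR_BGR2HSV);mk=((hsv[...,1]<95)&(hsv[...,2]>90)).astype(np.uint8)
for r in (212,218,224,230):print(r,np.where(mk[r,240:300])[0][[0,-1]]+240)
w=ray(m,[272,227],20)[0];print('queen',w,R.from_euler('z',-a).apply([*(w-M[:,2]),0]))
print('proj queen z20,z90',proj(m,[[*w,20],[*w,86]]),'tcp lateral',R.from_euler('z',-a).apply([*(np.array([484.1,-16.4])-M[:,2]),0]))
E
```

```text
[[-2.4000000953674316, -0.0], [-2.5999999046325684, 0.10000000149011612], [-0.699999988079071, 0.20000000298023224], [-0.5, -0.20000000298023224], [-1.0, -0.10000000149011612], [-1.600000023841858, -0.10000000149011612], [-1.899999976158142, -0.10000000149011612], [-1.2999999523162842, -0.8999999761581421], [-4.300000190734863, -0.8999999761581421], [0.0, 0.0]] c [467.7021549  -80.64612363] scale 1.0021993131234859 9 yaw -0.03657475073876676
212 [260 285]
218 [255 290]
224 [253 292]
230 [253 293]
queen [492.32948965 -13.64573781] [22.16088835 67.85611501  0.        ]
proj queen z20,z90 [[272.         227.        ]
 [269.88484209 253.93233686]] tcp lateral [14.03761642 64.80277039  0.        ]
```

```bash
python3 - <<'E'
from h import *
s=viewer.capture('side')[:,:,::-1];m=viewer.camera_model('side');st=arm.read_state();p=proj(m,st['tool_pos'])[0];print(p)
x,y=int(p[0]),int(p[1])
a=cv2.imread('pics/w4.png')[200:300,210:345]
f=lambda i:cv2.resize(i,(400,600),interpolation=cv2.INTER_CUBIC)
b=s[y-70:y+20,x-30:x+30]
cv2.imwrite('pics/v9.png',np.hstack([cv2.resize(a,(400,296),interpolation=cv2.INTER_CUBIC),cv2.resize(b,(198,296),interpolation=cv2.INTER_CUBIC)]))
E
```

```text
[277.30677515 217.65772211]
```

View pics/v9.png

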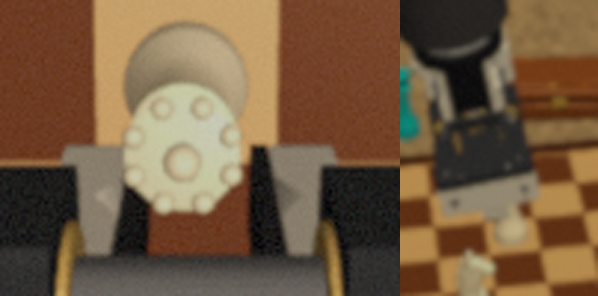

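The crop shows the fingertips ending short of where the TCP projects, so I'll back off and probe the board to find the tips' true height.

```bash

python3 -m pendant '[[[-0.04,0,-0.006],[0,0,0],0.55],[[-0.08,0,-0.012],[0,0,0],0.55],[[-0.08,0,-0.012],[0,0,0],0.55],[[-0.0812,0,-0.004],[0,0,0],0.55],[[-0.0824,0,0.004],[0,0,0],0.55]]'
python3 -m pendant '[[[-0.0006,0,0.004],[0,0,0],0.55],[[-0.0006,0,0.004],[0,0,0],0.55]]'
python3 -m pendant '[[[-0.0006,0,0.004],[0,0,0],0.55],[[-0.0006,0,0.004],[0,0,0],0.55]]'
python3 -m pendant '[[[-0.0006,0,0.004],[0,0,0],0.55],[[-0.0006,0,0.004],[0,0,0],0.55]]'
```

```text
clock: 4.9
tool_pos: [463.7, -15.3, 17.9]
ee_rot: [-3.141, -0.147, -0.036]
force: [0.0, -0.2, 0.7]
finger_gap: 19.9
gripper_force: 0.0
clock: 5.07
tool_pos: [463.5, -15.6, 16.3]
ee_rot: [3.141, -0.146, -0.036]
force: [-0.6, 0.4, -0.2]
finger_gap: 19.6
gripper_force: 0.0
clock: 5.23
tool_pos: [463.5, -15.6, 15.3]
ee_rot: [3.141, -0.146, -0.036]
force: [0.9, 0.0, -0.3]
finger_gap: 19.6
gripper_force: 0.0
clock: 5.4
tool_pos: [463.5, -15.7, 14.4]
ee_rot: [3.141, -0.146, -0.036]
force: [-0.2, -0.2, 1.0]
finger_gap: 19.8
gripper_force: 0.0
```

```bash

python3 -m pendant '[[[-0.0006,0,0.004],[0,0,0],0.55],[[-0.0012,0,0.008],[0,0,0],0.55]]' | egrep 'tool|^force'
python3 -m pendant '[[[-0.0006,0,0.004],[0,0,0],0.55],[[-0.0006,0,0.004],[0,0,0],0.55]]'| egrep 'tool|^force'
python3 -m pendant '[[[-0.0006,0,0.004],[0,0,0],0.55],[[-0.0006,0,0.004],[0,0,0],0.55]]'| egrep 'tool|^force'
python3 -m pendant '[[[-0.0006,0,0.004],[0,0,0],0.55],[[-0.0006,0,0.004],[0,0,0],0.55]]'| egrep 'tool|^force'
python3 -c "
from h import *
print(arm.read_state()['joint_pos'].round(3))"
```

```text
tool_pos: [463.6, -15.6, 12.5]
force: [-0.3, -0.4, 0.8]
tool_pos: [463.4, -15.7, 11.3]
force: [-0.7, -0.7, 0.2]
tool_pos: [463.5, -15.6, 10.4]
force: [-0.2, 0.8, -0.0]
tool_pos: [463.5, -15.6, 9.4]
force: [-0.1, 0.0, -0.1]
[ 0.455  0.14  -0.871  0.164 -0.436  0.936]
```

```bash

for i in 1; do
python3 -m pendant '[[[-0.0006,0,0.004],[0,0,0],0.55],[[-0.0012,0,0.008],[0,0,0],0.55]]' | egrep 'tool|^force'
python3 -m pendant '[[[-0.0006,0,0.004],[0,0,0],0.55],[[-0.0012,0,0.008],[0,0,0],0.55]]'| egrep 'tool|^force'
python3 -m pendant '[[[-0.0006,0,0.004],[0,0,0],0.55],[[-0.0012,0,0.008],[0,0,0],0.55]]'| egrep 'tool|^force'
done
```

```text
tool_pos: [463.6, -15.5, 7.5]
force: [0.6, 0.2, 0.1]
tool_pos: [463.5, -15.6, 5.3]
force: [-0.0, 0.5, -0.0]
tool_pos: [463.5, -15.6, 3.3]
force: [0.2, -0.4, 0.3]
```

```bash

python3 -m pendant '[[[0.006,0,-0.04],[0,0,0],0.55],[[0.015,0,-0.1],[0,0,0],1],[[0.015,0,-0.1],[0,0,0],1],[[0.015,0,-0.1],[0,0,0],1],[[0.015,0,-0.1],[0,0,0],1]]'
python3 -m pendant '[[[0,0,0],[0,0,0],1],[[0,0,0],[0,0,0],1],[[0,0,0],[0,0,0],1]]'
python3 - <<'E'
from h import *
m=viewer.camera_model('wrist');im=viewer.capture('wrist')[:,:,::-1].copy();cv2.imwrite('pics/w5.png',im);print(m['origin'],m['attitude'])
a=cv2.imread('pics/w3.png')
g=lambda i:cv2.cvtColor(i,cv2.COLOR_BGR2GRAY)
for n,i in(('w3',a),('w5',im)):
    print(n)
    for r in range(226,282,4): print(r,g(i)[r,228:328:4].tolist())
hs=cv2.cvtColor(im,cv2.COLOR_BGR2HSV);mk=((hs[...,1]<95)&(hs[...,2]>90)).astype(np.uint8);mk[225:]=0
n,_,st,ce=cv2.connectedComponentsWithStats(mk)
print([(st[k].tolist(),ce[k].round(1).tolist()) for k in range(1,n) if st[k,4]>100])
E
```

```text
clock: 6.98
tool_pos: [463.4, -15.6, 28.4]
ee_rot: [3.142, -0.146, -0.036]
force: [0.5, -0.1, 0.3]
finger_gap: 1.6
gripper_force: 0.0
clock: 7.23
tool_pos: [463.2, -15.8, 28.2]
ee_rot: [3.141, -0.145, -0.036]
force: [-0.1, -0.1, -0.5]
finger_gap: 0.3
gripper_force: 0.0
[513.25170368 -17.8013886  230.96277891] [ 2.98688894e+00 -6.33260061e-04 -1.60690352e+00]
w3
226 [163, 165, 163, 164, 119, 76, 76, 73, 76, 73, 74, 77, 75, 71, 71, 73, 77, 79, 78, 169, 168, 167, 169, 168, 169]
230 [163, 165, 164, 164, 120, 76, 75, 71, 75, 75, 72, 69, 73, 73, 77, 76, 72, 72, 74, 169, 168, 169, 168, 169, 168]
234 [164, 166, 164, 166, 124, 74, 69, 73, 76, 75, 73, 72, 77, 76, 71, 77, 77, 78, 79, 167, 168, 169, 167, 167, 168]
238 [163, 163, 163, 163, 119, 74, 71, 76, 72, 73, 71, 75, 74, 75, 76, 75, 79, 74, 73, 167, 165, 168, 165, 165, 168]
242 [163, 165, 163, 163, 119, 68, 73, 75, 75, 72, 70, 77, 74, 75, 74, 71, 72, 74, 77, 167, 165, 166, 167, 166, 167]
246 [163, 162, 163, 164, 125, 78, 72, 72, 74, 73, 74, 74, 73, 74, 76, 74, 75, 74, 78, 166, 167, 166, 168, 169, 165]
250 [166, 145, 130, 131, 130, 133, 123, 
[... 1831 characters left out ...]
59, 157, 159, 158]
258 [24, 34, 27, 27, 25, 22, 20, 27, 31, 63, 124, 28, 50, 23, 84, 118, 28, 19, 31, 19, 29, 31, 30, 24, 30]
262 [23, 28, 23, 28, 32, 31, 29, 19, 23, 67, 121, 25, 43, 23, 51, 101, 25, 28, 26, 25, 26, 32, 22, 32, 36]
266 [35, 25, 29, 28, 30, 24, 34, 18, 28, 67, 121, 22, 46, 20, 55, 92, 23, 25, 25, 31, 30, 34, 35, 26, 25]
270 [23, 24, 31, 25, 34, 17, 28, 24, 23, 60, 127, 20, 44, 24, 42, 99, 25, 29, 28, 30, 27, 28, 32, 19, 29]
274 [26, 27, 26, 27, 23, 29, 29, 30, 31, 51, 112, 24, 31, 29, 45, 96, 25, 33, 29, 26, 32, 24, 24, 23, 30]
278 [28, 30, 19, 27, 25, 37, 33, 26, 33, 91, 87, 29, 43, 22, 38, 84, 27, 33, 30, 25, 29, 38, 31, 30, 29]
[([251, 178, 42, 47, 1628], [271.5, 202.5])]
```

The tip edge stays at row 249 for any opening, so the fingers end above the reported TCP. I'll probe over the empty middle of the board, where the body has room.

```bash

python3 -m pendant '[[[0.023,0,-0.15],[0,0,0],1],[[0.045,0,-0.3],[0,0,0],1],[[0.045,0,-0.3],[0,0,0],1],[[0.045,0,-0.3],[0,0,0],1]]' >/dev/null
python3 -c "
from h import *
to(605,-18.5,40,-.0367,0)"
```

```text
t 7.62 tcp [465.4 -14.8 106.7] rot [-3.14  -0.15  -0.036] F [-1.   0.4 -0.9]
shift [ 0.5121 -0.0049  0.3475] turn [-0.0003 -0.0239  0.0001]
```

```bash

python3 -m pendant '[[[0.55,0,0.083],[0,-0.024,0],1],[[0.55,0,0.083],[0,-0.024,0],1],[[0.55,0,0.083],[0,-0.024,0],1],[[0.55,0,0.083],[0,-0.024,0],1],[[0.55,0,0.083],[0,-0.024,0],1]]' |grep tool
python3 -m pendant '[[[0,0,0.15],[0,0,0],1],[[0,0,0.28],[0,0,0],1],[[0,0,0.34],[0,0,0],1],[[0,0,0.36],[0,0,0],1],[[0,0,0.36],[0,0,0],1]]' |egrep 'tool|^force'
python3 -m pendant '[[[0,0,0.008],[0,0,0],1],[[0,0,0.016],[0,0,0],1],[[0,0,0.016],[0,0,0],1]]' |egrep 'tool|^force'
python3 -m pendant '[[[0,0,0.006],[0,0,0],1],[[0,0,0.012],[0,0,0],1]]' |egrep 'tool|^force'

```

```text
tool_pos: [606.4, -21.2, 101.2]
tool_pos: [600.4, -21.0, 11.8]
force: [0.5, 0.9, -0.4]
tool_pos: [603.0, -20.4, 11.0]
force: [0.5, 0.5, -0.1]
tool_pos: [602.9, -20.5, 7.9]
force: [-0.9, 0.3, -0.2]
```

```bash

python3 -m pendant '[[[0,0,0.006],[0,0,0],1],[[0,0,0.012],[0,0,0],1]]' |egrep 'tool|^force'
python3 -m pendant '[[[0,0,0.006],[0,0,0],1],[[0,0,0.012],[0,0,0],1]]' |egrep 'tool|^force'
python3 - <<'E'
from h import *
im=viewer.capture('side')[:,:,::-1];m=viewer.camera_model('side');st=arm.read_state();p=proj(m,[st['tool_pos'],[*st['tool_pos'][:2],14]]);print(p,st['tool_pos'])
x,y=p[1].astype(int)
b=im[y-60:y+40,x-70:x+60].copy()
w=viewer.capture('wrist')[:,:,::-1];cv2.imwrite('pics/w6.png',w)
b=cv2.resize(b,(780,600),interpolation=cv2.INTER_CUBIC)
for q in p: cv2.circle(b,tuple(int(v) for v in (q-[x-70,y-60])*6),4,(0,255,0),1)
cv2.imwrite('pics/v10.png',b)
E
```

```text
tool_pos: [602.4, -20.6, 4.2]
force: [-0.8, -0.2, 1.0]
tool_pos: [602.3, -20.6, 0.9]
force: [-0.6, 0.3, 0.6]
[[317.13706708 219.34939428]
 [317.24677772 215.84103755]] [ 6.02059937e+02 -2.06468577e+01  5.29447659e-01]
```

View pics/v10.png

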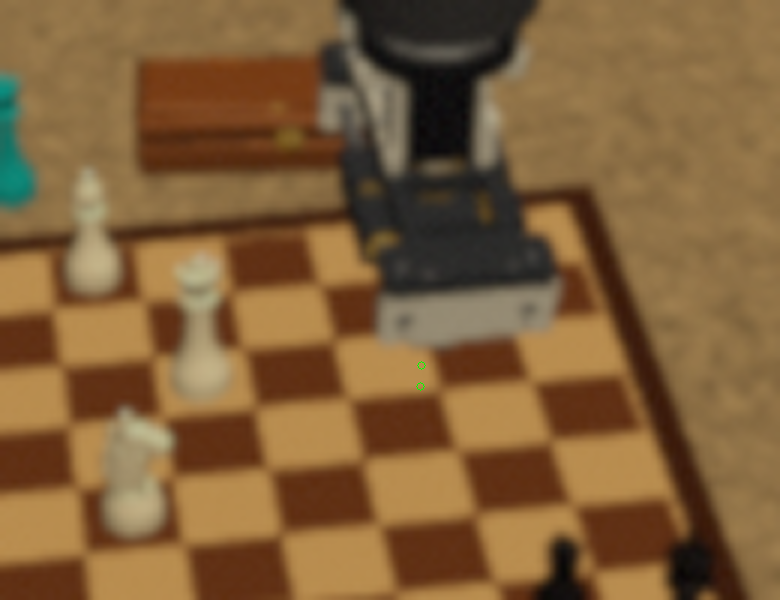

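The grey block is the near end of the gripper body; the fingers are hidden behind it. I'll work out its height from the edge pixels (bottom edge rows about 340 to 350 in the crop).

```bash
python3 - <<'E'
from h import *
m=viewer.camera_model('side')
def rayy(px,y):
    d=R.from_euler('xyz',m['attitude']).apply([(px[0]-m['cx'])/m['fx'],(px[1]-m['cy'])/m['fy'],1]);return m['origin']+d*(y-m['origin'][1])/d[1]
x0,y0=317-70,215-60
for c in [(380,338),(555,325),(382,280),(555,260)]: print(c,rayy((x0+c[0]/6,y0+c[1]/6),-117).round(1))
print(proj(m,[[514,-23,104],[491,-15,90],[491,-15,14]])) 
w=cv2.cvtColor(cv2.imread('pics/w6.png'),cv2.COLOR_BGR2GRAY)
for r in range(230,280,3): print(r,w[r,240:316:4].tolist())
s=arm.read_state();print(s['wrist_torque'],s['joint_torque'])
E
```

```text
(380, 338) [ 559.8 -117.   114.6]
(555, 325) [ 639.1 -117.   110.2]
(382, 280) [ 560.2 -117.   146.9]
(555, 260) [ 637.1 -117.   146.9]
[[287.34689288 195.28723815]
 [278.90497667 198.47066576]
 [279.58357456 219.09636569]]
230 [68, 69, 68, 69, 70, 71, 74, 71, 71, 71, 72, 73, 78, 71, 70, 70, 69, 166, 169]
233 [71, 71, 74, 74, 73, 73, 70, 72, 70, 78, 71, 73, 77, 67, 71, 70, 74, 169, 166]
236 [69, 72, 72, 70, 69, 72, 69, 69, 71, 72, 76, 71, 73, 71, 75, 70, 68, 166, 168]
239 [70, 74, 70, 70, 68, 72, 72, 67, 71, 73, 72, 71, 72, 71, 73, 72, 69, 167, 168]
242 [115, 119, 117, 119, 120, 121, 117, 121, 117, 122, 124, 120, 117, 120, 120, 121, 123, 148, 147]
245 [168, 167, 168, 166, 165, 165, 169, 167, 167, 166, 167, 167, 166, 168, 167, 170, 172, 69, 69]
248 [166, 168, 167, 153, 157, 152, 153, 156, 138, 153, 139, 153, 156, 155, 155, 153, 160, 69, 65]
251 [167, 165, 149, 117, 118, 118, 114, 117, 19, 123, 23, 101, 114, 118, 117, 116, 121, 70, 72]
254 [162, 162, 132, 111, 116, 116, 116, 116, 28, 123, 23, 94, 118, 116, 115, 115, 116, 70, 70]
257 [26, 32, 28, 23, 31, 15, 53, 116, 22, 124, 20, 88, 113, 20, 28, 23, 24, 20, 27]
260 [24, 30, 21, 23, 30, 31, 53, 120, 20, 122, 15, 70, 110, 14, 18, 28, 24, 26, 28]
263 [26, 23, 26, 26, 23, 20, 70, 126, 17, 124, 18, 54, 96, 27, 23, 25, 26, 22, 17]
266 [24, 25, 34, 22, 22, 29, 69, 128, 19, 90, 30, 51, 99, 32, 28, 23, 31, 27, 33]
269 [23, 23, 34, 20, 16, 9, 71, 131, 23, 88, 19, 49, 103, 21, 26, 34, 19, 22, 13]
272 [19, 23, 25, 34, 33, 26, 50, 123, 19, 91, 14, 53, 100, 23, 32, 34, 22, 24, 21]
275 [22, 22, 32, 31, 18, 27, 63, 96, 28, 89, 22, 47, 84, 26, 30, 32, 27, 34, 20]
278 [24, 24, 30, 32, 23, 26, 88, 83, 22, 89, 14, 42, 83, 22, 25, 18, 26, 25, 33]
[-0.06643054 -0.02127275  0.01307797] [ 1.53754331e-02 -5.61009157e+01  2.18683702e+01  5.14376298e+00
  1.35773881e-01  2.47938224e-04]
```

```bash

python3 -m pendant '[[[0,0,0.008],[0,0,0],1],[[0,0,0.016],[0,0,0],1]]' |egrep 'tool|^force'
python3 -m pendant '[[[0,0,0.008],[0,0,0],1],[[0,0,0.016],[0,0,0],1]]' |egrep 'tool|^force'
python3 -m pendant '[[[0,0,0.008],[0,0,0],1],[[0,0,0.016],[0,0,0],1]]' |egrep 'tool|^force'
```

```text
tool_pos: [602.4, -20.6, -3.0]
force: [0.2, -0.4, 0.2]
tool_pos: [602.1, -20.6, -7.3]
force: [-0.5, -0.3, 0.3]
tool_pos: [602.2, -20.6, -11.2]
force: [-0.1, -0.4, -0.7]
```

```bash

python3 -m pendant '[[[0,0,0.006],[0,0,0],1],[[0,0,0.012],[0,0,0],1]]' |egrep 'tool|^force'
python3 -m pendant '[[[0,0,0.006],[0,0,0],1],[[0,0,0.012],[0,0,0],1]]' |egrep 'tool|^force'
python3 -m pendant '[[[0,0,0.006],[0,0,0],1],[[0,0,0.012],[0,0,0],1]]' |egrep 'tool|^force'
```

```text
tool_pos: [602.1, -20.6, -14.2]
force: [-0.8, 0.1, 1.1]
tool_pos: [602.2, -20.6, -17.1]
force: [-0.3, -0.1, -0.8]
tool_pos: [602.2, -20.6, -20.1]
force: [-0.0, 0.7, 0.2]
```

```bash
python3 - <<'E'
from g import *
m=viewer.camera_model('wrist');im=viewer.capture('wrist')[:,:,::-1].copy();cv2.imwrite('pics/w7.png',im)
print(m['origin'],m['attitude'],arm.read_state()['tool_pos'])
B=np.array([[i*45,j*45] for i in (45/45,2,3) for j in (0,1,2,3)],float)
P=R.from_euler('z',-.0367).apply(np.c_[B,np.zeros(len(B))])+[512.9,-82.2,14]
for z in (14,0,-14,-28):
    P[:,2]=z;S=proj(m,P).astype(np.float32)
    k=(S[:,1]>6)&(S[:,1]<240)
    Q=cv2.cornerSubPix(cv2.cvtColor(im,cv2.COLOR_BGR2GRAY),S[k][:,None].copy(),(7,7),(-1,-1),(3,50,.01))[:,0]
    print(z,k.sum(),np.abs(Q-S[k]).mean(0),(Q-S[k]).mean(0))
M,i=cv2.estimateAffinePartial2D(B[k].copy(),ray(m,Q,14).copy());print(M,np.hypot(*M[:,0]),i.sum())
E
```

```text
[681.90008372 -23.8117684  172.72358154] [ 2.83702874e+00 -1.66456597e-04 -1.60685008e+00] [602.00644021 -20.62795227 -20.38905967]
14 4 [0.22275543 0.3221054 ] [-0.06291962  0.3221054 ]
0 4 [1.5926552 2.507576 ] [-0.23302078  2.507576  ]
-14 8 [2.0466595 1.9035397] [-0.8722439 -1.9035397]
-28 8 [0. 0.] [0. 0.]
[[ 7.90224613e-01  2.90143457e-02  5.48262067e+02]
 [-2.90143457e-02  7.90224613e-01 -6.99826674e+01]] 0.7907570876868764 8
```

```bash

python3 -m pendant '[[[0,0,0.006],[0,0,0],1],[[0,0,0.012],[0,0,0],1]]' |egrep 'tool|^force'
python3 -m pendant '[[[0,0,0.004],[0,0,0],1],[[0,0,0.008],[0,0,0],1]]' |egrep 'tool|^force'
python3 -m pendant '[[[0,0,0.004],[0,0,0],1],[[0,0,0.008],[0,0,0],1]]' |egrep 'tool|^force'
```

```text
tool_pos: [602.3, -20.7, -21.0]
force: [-11.7, 4.2, 35.2]
tool_pos: [602.3, -20.7, -21.1]
force: [-16.6, 4.6, 47.4]
tool_pos: [602.4, -20.7, -21.2]
force: [-23.6, 5.0, 63.2]
```

Contact at TCP z = -20.8 on the 14 mm board, so the real tips sit 35 mm behind the reported TCP. I'll lift and go back behind the queen with that corrected.

```bash

python3 -m pendant '[[[0,0,-0.1],[0,0,0],1],[[0,0,-0.25],[0,0,0],1],[[0,0,-0.42],[0,0,0],1],[[0,0,-0.42],[0,0,0],1]]' |egrep 'tool|^force'
cat >> h.py <<'E'
L=35.
def tip(x,y,z,yaw=-.0367,tilt=.15):
    T=R.from_euler('z',yaw)*R.from_euler('y',-tilt)*R.from_euler('x',np.pi)
    s=arm.read_state();A=R.from_euler('xyz',s['ee_rot']);print('tip now',(s['tool_pos']-L*A.apply([0,0,1])).round(1))
    to(*(np.array([x,y,z])+L*T.apply([0,0,1])),yaw,tilt)
E
python3 -c "
from h import *
tip(450,-13.3,60)"
```

```text
tool_pos: [607.8, -20.1, 86.5]
force: [1.6, 0.4, 0.3]
tip now [607.5 -20.1 121.5]
t 11.18 tcp [607.8 -20.1  86.5] rot [-3.14  -0.008 -0.034] F [1.6 0.4 0.3]
shift [-0.6127 -0.005   0.24  ] turn [-0.0003  0.0227  0.0004]
```

```bash

python3 -m pendant '[[[-0.61,-0.005,0],[0,0.0225,0],0.55],[[-0.61,-0.005,0],[0,0.0225,0],0.55],[[-0.61,-0.005,0],[0,0.0225,0],0.55],[[-0.61,-0.005,0],[0,0.0225,0],0.55],[[-0.61,-0.005,0],[0,0.0225,0],0.55]]' |egrep 'tool|^force'
python3 -m pendant '[[[0,0,0],[0,0,0],0.55],[[0,0,0],[0,0,0],0.55]]' |egrep 'tool|gap'
python3 -c "
from h import *
tip(450,-13.3,24)"
```

```text
tool_pos: [442.5, -15.8, 77.5]
force: [-1.0, -0.6, -0.5]
tool_pos: [451.3, -13.2, 79.6]
finger_gap: 19.5
tip now [446.5 -13.1 114.3]
t 11.77 tcp [451.3 -13.2  79.6] rot [-3.141 -0.139 -0.035] F [0.3 0.5 0.4]
shift [-0.0345  0.0008  0.3596] turn [-0.0002  0.0018  0.0002]
```

```bash

python3 -m pendant '[[[-0.01,0,0.12],[0,0.0015,0],0.55],[[-0.025,0,0.24],[0,0.0015,0],0.55],[[-0.034,0,0.32],[0,0.0015,0],0.55],[[-0.0345,0,0.355],[0,0.0015,0],0.55],[[-0.0345,0,0.355],[0,0.0015,0],0.55]]' |egrep 'tool|^force'
python3 -m pendant '[[[0,0,0],[0,0,0],0.55]]' |egrep 'tool|gap|^force'
python3 - <<'E'
from h import *
tip(450,-13.3,23)
m=viewer.camera_model('wrist');im=viewer.capture('wrist')[:,:,::-1].copy();cv2.imwrite('pics/w8.png',im)
hs=cv2.cvtColor(im,cv2.COLOR_BGR2HSV);mk=((hs[...,1]<95)&(hs[...,2]>90)).astype(np.uint8);mk[249:]=0
n,_,st,ce=cv2.connectedComponentsWithStats(mk)
print([(st[k].tolist(),ce[k].round(1).tolist()) for k in range(1,n) if st[k,4]>100])
print('expected foot z20/top z86',proj(m,[[491.5,-14.3,20],[491.5,-14.3,86]]).round(1),arm.read_state()['joint_pos'].round(2))
E
```

```text
tool_pos: [453.5, -14.7, -12.8]
force: [0.2, 0.7, 0.3]
tool_pos: [454.4, -14.2, -11.0]
force: [0.1, -0.9, 0.1]
finger_gap: 20.1
tip now [449.4 -13.9  23.6]
t 12.27 tcp [454.4 -14.2 -11. ] rot [ 3.14  -0.144 -0.036] F [ 0.1 -0.9  0.1]
shift [ 0.0027 -0.0028  0.0028] turn [0.0002 0.0009 0.    ]
[([245, 165, 54, 65, 2771], [272.4, 197.6]), ([397, 235, 46, 14, 449], [418.8, 243.0]), ([106, 240, 39, 9, 244], [125.9, 244.9])]
expected foot z20/top z86 [[274.1 190.1]
 [272.8 204. ]] [ 0.47  0.17 -0.93  0.2  -0.36  0.88]
```

```bash

python3 -m pendant '[[[0.016,-0.004,0.0064],[0,0,0],0.55],[[0.032,-0.004,0.009],[0,0,0],0.55],[[0.047,-0.004,0.011],[0,0,0],0.55],[[0.063,-0.004,0.0134],[0,0,0],0.55],[[0.075,-0.004,0.015],[0,0,0],0.55]]' |egrep 'tool|^force'
python3 -m pendant '[[[0.012,0,0.0018],[0,0,0],0.55],[[0.024,0,0.0036],[0,0,0],0.55],[[0.036,0,0.0054],[0,0,0],0.55],[[0.048,0,0.0072],[0,0,0],0.55],[[0.06,0,0.009],[0,0,0],0.55]]' |egrep 'tool|^force|gr'
cat > chk.py <<'E'
from h import *
import sys
s=arm.read_state();A=R.from_euler('xyz',s['ee_rot']);t=s['tool_pos']-L*A.apply([0,0,1])
m=viewer.camera_model('wrist');im=viewer.capture('wrist')[:,:,::-1].copy();cv2.imwrite('pics/%s.png'%sys.argv[1],im)
hs=cv2.cvtColor(im,cv2.COLOR_BGR2HSV);mk=((hs[...,1]<95)&(hs[...,2]>90)).astype(np.uint8);mk[249:]=0
n,lab,st,ce=cv2.connectedComponentsWithStats(mk)
k=min((i for i in range(1,n) if st[i,4]>200),key=lambda i:abs(ce[i][0]-276))
# foot: circle through the blob's upper edge (far rim, z~20)
ys=[(x,np.where(lab[:,x]==k)[0].min()) for x in range(st[k,0]+3,st[k,0]+st[k,2]-3)]
w=ray(m,ys,20);top=np.argsort(-w[:,0])[:]
f=w[w[:,0]>w[:,0].max()-9]
Am=np.c_[2*f,np.ones(len(f))];sol=np.linalg.lstsq(Am,(f**2).sum(1),rcond=None)[0]
q=sol[:2];rad=np.sqrt(sol[2]+q@q)
c=np.array([512.9,-82.2]);B=lambda p:R.from_euler('z',.0367).apply([*(p-c),0])[:2].round(1)
print('blob',st[k].tolist(),'queen',q.round(1),'rad',rad.round(1),'board',B(q),'far rim',B(w[np.argmax(w[:,0])]),'tip',t.round(1),'board',B(t[:2]),'tcp rot',s['ee_rot'].round(3))
print('exp foot/top px',proj(m,[[*q,20],[*q,86]]).round(0).tolist(),'F',s['force'].round(1))
E
python3 chk.py w9
```

```text
tool_pos: [474.0, -13.4, -10.9]
force: [-0.7, -0.2, 0.0]
tool_pos: [488.2, -14.3, -11.5]
force: [-0.9, 1.2, 0.1]
gripper_force: 0.4
blob [253, 206, 49, 43, 1761] queen [502.  -15.4] rad 13.7 board [-13.3  66.4] far rim [ 0.4 69.4] tip [483.1 -14.1  23.2] board [-32.3  66.9] tcp rot [ 3.141 -0.146 -0.036]
exp foot/top px [[277.0, 229.0], [277.0, 265.0]] F [-0.9  1.2  0.1]
```

She slides along (board x about -14, y 66.4), cradled. I'll keep pushing.

```bash

for k in 1; do
python3 -m pendant '[[[0.02,0,0.003],[0,0,0],0.55],[[0.04,0,0.006],[0,0,0],0.55],[[0.06,0,0.009],[0,0,0],0.55],[[0.08,0,0.012],[0,0,0],0.55],[[0.1,0,0.015],[0,0,0],0.55]]' |egrep 'tool|^force'
python3 -m pendant '[[[0.02,0,0.003],[0,0,0],0.55],[[0.04,0,0.006],[0,0,0],0.55],[[0.06,0,0.009],[0,0,0],0.55],[[0.08,0,0.012],[0,0,0],0.55],[[0.1,0,0.015],[0,0,0],0.55]]' |egrep 'tool|^force'
done
python3 chk.py w10
```

```text
tool_pos: [514.0, -15.1, -11.5]
force: [-0.8, -0.4, 0.0]
tool_pos: [539.1, -16.1, -11.5]
force: [-0.9, -0.2, 0.5]
blob [253, 206, 49, 43, 1759] queen [552.5 -17.1] rad 13.9 board [37.2 66.5] far rim [51.4 67.1] tip [534.  -15.9  23.1] board [18.7 67. ] tcp rot [ 3.141 -0.146 -0.036]
exp foot/top px [[277.0, 229.0], [277.0, 266.0]] F [-0.9 -0.2  0.5]
```

```bash

python3 -m pendant '[[[0.02,0,0.003],[0,0,0],0.55],[[0.04,0,0.006],[0,0,0],0.55],[[0.06,0,0.009],[0,0,0],0.55],[[0.08,0,0.012],[0,0,0],0.55],[[0.1,0,0.015],[0,0,0],0.55]]' |egrep 'tool|^force'
python3 -m pendant '[[[0.02,0,0.003],[0,0,0],0.55],[[0.04,0,0.006],[0,0,0],0.55],[[0.06,0,0.009],[0,0,0],0.55],[[0.08,0,0.012],[0,0,0],0.55],[[0.1,0,0.015],[0,0,0],0.55]]' |egrep 'tool|^force'
python3 -m pendant '[[[0.02,0,0.003],[0,0,0],0.55],[[0.04,0,0.006],[0,0,0],0.55],[[0.06,0,0.009],[0,0,0],0.55],[[0.08,0,0.012],[0,0,0],0.55],[[0.1,0,0.015],[0,0,0],0.55]]' |egrep 'tool|^force'
python3 -m pendant '[[[0.018,0,0.0027],[0,0,0],0.55],[[0.036,0,0.0054],[0,0,0],0.55],[[0.05,0,0.0075],[0,0,0],0.55],[[0.06,0,0.009],[0,0,0],0.55],[[0.068,0,0.0102],[0,0,0],0.55]]' |egrep 'tool|^force'
python3 chk.py w11
```

```text
tool_pos: [564.4, -17.0, -11.6]
force: [-0.9, 1.1, 2.2]
tool_pos: [589.6, -17.9, -11.7]
force: [-1.0, -0.1, 1.8]
tool_pos: [614.9, -18.8, -11.7]
force: [-1.5, 0.3, 1.4]
tool_pos: [631.8, -19.5, -11.8]
force: [-1.3, -0.0, 2.4]
blob [252, 207, 50, 42, 1752] queen [644.7 -20.5] rad 14.2 board [129.5  66.5] far rim [143.6  68.9] tip [626.7 -19.3  22.8] board [111.4  67.1] tcp rot [ 3.141 -0.146 -0.036]
exp foot/top px [[277.0, 230.0], [277.0, 268.0]] F [-1.3 -0.   2.4]
```

```bash

python3 -m pendant '[[[0.016,0,0.0024],[0,0,0],0.55],[[0.032,0,0.0048],[0,0,0],0.55],[[0.048,0,0.0072],[0,0,0],0.55],[[0.064,0,0.0096],[0,0,0],0.55],[[0.076,0,0.0114],[0,0,0],0.55]]' |egrep 'tool|^force'
python3 -m pendant '[[[0.008,0,0.0012],[0,0,0],0.55],[[0.012,0,0.0018],[0,0,0],0.55],[[0.012,0,0.0018],[0,0,0],0.55]]' |egrep 'tool|^force'
python3 chk.py w12
python3 - <<'E'
from h import *
m=viewer.camera_model('wrist');im=cv2.imread('pics/w12.png')
g=cv2.cvtColor(im,cv2.COLOR_BGR2GRAY)
# square lines: sample a column strip along board x at y_b=100 and 35, print where brightness steps
for yb in (112,100,35,22):
    xb=np.arange(120,215,.5);P=R.from_euler('z',-.0367).apply(np.c_[xb,0*xb+yb,0*xb])+[512.9,-82.2,14]
    p=proj(m,P).astype(np.float32);k=(p[:,1]>1)&(p[:,1]<244)
    v=cv2.remap(g,p[None,:,0],p[None,:,1],1)[0].astype(float);dv=np.where(k[1:],np.abs(np.diff(v)),0)
    print(yb,[(xb[i],dv[i].round()) for i in np.argsort(-dv)[:6]])
for xb in (157,):
    yb=np.arange(-10,160,.5);P=R.from_euler('z',-.0367).apply(np.c_[0*yb+xb+10,yb,0*yb])+[512.9,-82.2,14]
    p=proj(m,P).astype(np.float32);v=cv2.remap(g,p[None,:,0],p[None,:,1],1)[0].astype(float);dv=np.abs(np.diff(v))
    print([(yb[i],dv[i].round()) for i in np.argsort(-dv)[:10]])
E
```

```text
tool_pos: [651.4, -20.1, -11.8]
force: [-2.1, -1.1, 0.9]
tool_pos: [654.0, -20.2, -11.9]
force: [-0.8, -0.0, 1.1]
blob [253, 207, 49, 42, 1748] queen [667.2 -21.4] rad 14.1 board [151.9  66.5] far rim [165.8  70.1] tip [648.9 -20.   22.7] board [133.7  67.1] tcp rot [ 3.141 -0.146 -0.036]
exp foot/top px [[277.0, 230.0], [277.0, 267.0]] F [-0.8 -0.   1.1]
112 [(np.float64(182.5), np.float64(37.0)), (np.float64(183.0), np.float64(31.0)), (np.float64(179.5), np.float64(29.0)), (np.float64(179.0), np.float64(29.0)), (np.float64(183.5), np.float64(22.0)), (np.float64(182.0), np.float64(20.0))]
100 [(np.float64(183.0), np.float64(34.0)), (np.float64(182.5), np.float64(34.0)), (np.float64(179.0), np.float64(30.0)), (np.float64(179.5), np.float64(28.0)), (np.float64(183.5), np.float64(22.0)), (np.float64(182.0), np.float64(18.0))]
35 [(np.float64(182.5), np.float64(35.0)), (np.float64(183.0), np.float64(34.0)), (np.float64(179.0), np.float64(32.0)), (np.float64(179.5), np.float64(26.0)), (np.float64(183.5), np.float64(21.0)), (np.float64(199.5), np.float64(19.0))]
22 [(np.float64(182.5), np.float64(34.0)), (np.float64(183.0), np.float64(31.0)), (np.float64(179.5), np.float64(29.0)), (np.float64(179.0), np.float64(26.0)), (np.float64(183.5), np.float64(22.0)), (np.float64(199.5), np.float64(20.0))]
[(np.float64(134.5), np.float64(35.0)), (np.float64(90.0), np.float64(34.0)), (np.float64(135.0), np.float64(32.0)), (np.float64(0.0), np.float64(30.0)), (np.float64(44.5), np.float64(29.0)), (np.float64(90.5), np.float64(29.0)), (np.float64(-0.5), np.float64(26.0)), (np.float64(44.0), np.float64(24.0)), (np.float64(45.0), np.float64(21.0)), (np.float64(89.5), np.float64(18.0))]
```

```bash

python3 -m pendant '[[[0.01,0,0.0015],[0,0,0],0.55],[[0.02,0,0.003],[0,0,0],0.55],[[0.025,0,0.0038],[0,0,0],0.55],[[0.025,0,0.0038],[0,0,0],0.55],[[0.025,0,0.0038],[0,0,0],0.55]]' |egrep 'tool|^force'
python3 chk.py w13
python3 -m pendant '[[[-0.02,0,-0.003],[0,0,0],0.55],[[-0.06,0,-0.009],[0,0,0],0.55],[[-0.12,0,-0.018],[0,0,0],0.55],[[-0.2,0,-0.03],[0,0,0],0.55],[[-0.22,0,-0.033],[0,0,0],0.55]]' |egrep 'tool|^force'
python3 chk.py w14
python3 -m pendant '[[[0,0,-0.15],[0,0,0],1],[[0,0,-0.3],[0,0,0],1],[[0,0,-0.44],[0,0,0],1],[[0,0,-0.44],[0,0,0],1]]' |egrep 'tool|^force'
python3 chk.py w15
```

```text
tool_pos: [660.5, -20.4, -11.8]
force: [-0.7, -0.4, 0.3]
blob [253, 206, 49, 43, 1770] queen [674.1 -21.5] rad 13.9 board [158.8  66.6] far rim [172.8  68.4] tip [655.4 -20.2  22.8] board [140.1  67.2] tcp rot [ 3.142 -0.146 -0.036]
exp foot/top px [[277.0, 229.0], [277.0, 266.0]] F [-0.7 -0.4  0.3]
tool_pos: [600.4, -19.0, -12.3]
force: [-1.6, -0.1, 0.1]
blob [246, 71, 58, 83, 3749] queen [687.8 -21.3] rad 14.7 board [172.5  67.3] far rim [187.7  71.3] tip [595.4 -18.8  22.3] board [80.1 66.4] tcp rot [ 3.141 -0.143 -0.037]
exp foot/top px [[274.0, 100.0], [273.0, 55.0]] F [-1.6 -0.1  0.1]
tool_pos: [592.4, -16.8, 104.9]
force: [0.9, 0.8, 0.9]
blob [264, 112, 30, 40, 959] queen [683.2 -22. ] rad 12.2 board [168.   66.4] far rim [180.5  70. ] tip [587.  -16.7 139.5] board [71.6 68.2] tcp rot [-3.139 -0.157 -0.035]
exp foot/top px [[279.0, 126.0], [279.0, 112.0]] F [0.9 0.8 0.9]
```

```bash
python3 - <<'E'
from h import *
m=viewer.camera_model('wrist');c=np.array([512.9,-82.2]);B=lambda p:R.from_euler('z',.0367).apply([*(p-c),0])[:2].round(1)
print('near rim',B(ray(m,[279,151.5],16)[0]),'exp px',proj(m,[[673,-21.5,14],[673,-21.5,86]]))
# clock: bright rocker bar in scene image
im=viewer.capture('scene')[:,:,::-1];M=viewer.camera_model('scene')
hs=cv2.cvtColor(im,cv2.COLOR_BGR2HSV);mk=((hs[...,1]<40)&(hs[...,2]>170)).astype(np.uint8)
mk[:, :150]=0;mk[:,200:]=0;mk[:180]=0;mk[250:]=0
n,_,st,ce=cv2.connectedComponentsWithStats(mk);print(st[1:].tolist())
p=np.argwhere(mk)[:,::-1].astype(np.float32);r=cv2.minAreaRect(p);box=cv2.boxPoints(r);print(box.tolist(),ray(M,box,75).round(1).tolist())
im2=cv2.imread('pics/side0.png');M=viewer.camera_model('side');hs=cv2.cvtColor(im2,cv2.COLOR_BGR2HSV);mk=((hs[...,1]<60)&(hs[...,2]>140)).astype(np.uint8);mk[:,:280]=0;mk[:,365:]=0;mk[:283]=0;mk[315:]=0
p=np.argwhere(mk)[:,::-1].astype(np.float32);box=cv2.boxPoints(cv2.minAreaRect(p));print(len(p),box.tolist(),ray(M,box,75).round(1).tolist())
E
```

```text
near rim [142.3  65.8] exp px [[278.28008591 135.38161739]
 [278.58455645 123.63111601]]
[[160, 195, 21, 33, 265]]
[[159.0015411376953, 225.08770751953125], [174.04615783691406, 193.63079833984375], [181.19386291503906, 197.04925537109375], [166.1492462158203, 228.50616455078125]] [[607.5, -376.3], [474.6, -368.3], [483.5, -340.0], [615.4, -349.2]]
496 [[295.9761962890625, 290.0249328613281], [348.87152099609375, 288.7348327636719], [349.11529541015625, 298.7289123535156], [296.219970703125, 300.0190124511719]] [[479.6, -343.8], [600.0, -361.7], [592.7, -390.4], [474.8, -373.0]]
```

Queen confirmed: her near rim at 142.3 puts her centre at (157.3, 66), upright. Now over to the clock, checking it with the wrist camera.

```bash
python3 -c "
from h import *
to(435,-352,130,-.0367,0)"
```

```text
t 17.88 tcp [589.8 -17.3  99.5] rot [-3.14  -0.15  -0.036] F [-0.2  1.1 -0.9]
shift [-0.5456  1.36   -0.2082] turn [-0.0003 -0.024   0.0001]
```

```bash

python3 -m pendant '[[[-0.1,0.1,-0.12],[0,-0.024,0],1],[[-0.27,0.68,-0.12],[0,-0.024,0],1],[[-0.27,0.68,-0.12],[0,-0.024,0],1],[[-0.27,0.68,-0.12],[0,-0.024,0],1],[[-0.27,0.68,-0.12],[0,-0.024,0],1]]' |egrep 'tool|rot'
python3 -c "
from h import *
to(435,-352,130,-.0367,0)"
```

```text
tool_pos: [509.6, -187.1, 115.6]
ee_rot: [3.141, 0.007, -0.036]
t 18.3 tcp [ 509.6 -187.1  115.6] rot [ 3.141  0.007 -0.036] F [ 0.7  0.  -0.6]
shift [-0.2746  0.6702 -0.0554] turn [0.     0.0011 0.    ]
```

```bash

python3 -m pendant '[[[-0.275,0.67,-0.055],[0,0,0],1],[[-0.275,0.67,-0.055],[0,0,0],1],[[-0.275,0.67,-0.055],[0,0,0],1],[[-0.275,0.67,-0.055],[0,0,0],1],[[-0.275,0.67,-0.055],[0,0,0],1]]' >/dev/null
python3 -m pendant '[[[0,0,0],[0,0,0],1],[[0,0,0],[0,0,0],1]]' |egrep 'tool|rot|^force'
python3 - <<'E'
from h import *
m=viewer.camera_model('wrist');im=viewer.capture('wrist')[:,:,::-1].copy();cv2.imwrite('pics/c1.png',im)
print(m['origin'],'exp',proj(m,[[491,-357,77],[476,-356,77],[600,-363,70]]).round(0).tolist())
hs=cv2.cvtColor(im,cv2.COLOR_BGR2HSV);mk=((hs[...,1]<50)&(hs[...,2]>160)).astype(np.uint8);mk[245:]=0
n,lab,st,ce=cv2.connectedComponentsWithStats(mk)
for k in range(1,n):
  if st[k,4]>300:
    p=np.argwhere(lab==k)[:,::-1].astype(np.float32);box=cv2.boxPoints(cv2.minAreaRect(p));print(st[k].tolist(),box.round(1).tolist(),ray(m,box,77).round(1).tolist(),ray(m,box,70).round(1).tolist())
E
```

```text
tool_pos: [435.4, -350.7, 129.8]
ee_rot: [-3.141, 0.007, -0.039]
force: [0.7, 0.3, -0.2]
[ 515.53049788 -354.28470847  322.46605562] exp [[281.0, 152.0], [281.0, 170.0], [284.0, 1.0]]
[267, 5, 42, 165, 5003] [[262.8999938964844, 167.3000030517578], [274.5, 4.5], [308.20001220703125, 6.900000095367432], [296.70001220703125, 169.6999969482422]] [[478.8, -341.1], [595.5, -355.6], [593.1, -379.9], [475.7, -369.5]] [[477.7, -340.7], [597.8, -355.7], [595.3, -380.6], [474.5, -369.9]]
[499, 14, 47, 162, 4895] [[494.5, 174.39999389648438], [511.0, 10.800000190734863], [545.5999755859375, 14.300000190734863], [529.0999755859375, 177.89999389648438]] [[465.2, -536.9], [584.9, -526.6], [581.8, -552.2], [461.0, -566.9]] [[463.7, -542.1], [586.9, -531.5], [583.7, -557.8], [459.4, -572.9]]
```

Press point: (491, -357), matching the scene and side estimates.

```bash
python3 -c "
from h import *
to(490,-357,46,-.0367,0)"
python3 -m pendant '[[[0.218,0.018,0.1],[0,-0.0011,0],1],[[0.218,0.018,0.2],[0,-0.0011,0],1],[[0.218,0.018,0.3],[0,-0.0011,0],1],[[0.218,0.018,0.32],[0,-0.0011,0],1],[[0.218,0.018,0.32],[0,-0.0011,0],1]]'  |egrep 'tool|rot|^force'
python3 -m pendant '[[[0,0,0],[0,0,0],1],[[0,0,0],[0,0,0],1]]' |egrep 'tool|rot|^force'

```

```text
t 18.93 tcp [ 436.  -349.9  130. ] rot [-3.141  0.006 -0.037] F [0.8 0.5 0.5]
shift [0.2191 0.0203 0.3344] turn [-0.0001  0.001  -0.0001]
tool_pos: [489.2, -354.7, 48.4]
ee_rot: [-3.14, 0.017, -0.035]
force: [-0.3, -0.3, 1.2]
tool_pos: [491.5, -356.6, 52.7]
ee_rot: [3.14, 0.01, -0.035]
force: [0.6, -0.7, 0.6]
```

```bash

python3 -m pendant '[[[0,0,0.016],[0,0,0],1],[[0,0,0.032],[0,0,0],1],[[0,0,0.032],[0,0,0],1]]' |egrep 'tool|^force'
python3 -m pendant '[[[0,0,0.01],[0,0,0],1],[[0,0,0.02],[0,0,0],1],[[0,0,0.02],[0,0,0],1]]' |egrep 'tool|^force'
python3 -m pendant '[[[0,0,0.01],[0,0,0],1],[[0,0,0.012],[0,0,0],1],[[0,0,0.012],[0,0,0],1]]' |egrep 'tool|^force'
python3 -m pendant '[[[0,0,0.01],[0,0,0],1],[[0,0,0.012],[0,0,0],1],[[0,0,0.012],[0,0,0],1]]' |egrep 'tool|^force'
```

```text
tool_pos: [490.2, -356.4, 43.0]
force: [-0.4, 1.2, 0.3]
tool_pos: [490.0, -356.6, 37.6]
force: [0.0, -0.3, 0.2]
tool_pos: [490.1, -356.6, 34.7]
force: [-1.4, -1.3, 1.9]
tool_pos: [490.4, -356.8, 32.7]
force: [-4.3, 0.9, 10.3]
```

```bash

python3 -m pendant '[[[0,0,0.006],[0,0,0],1],[[0,0,0.006],[0,0,0],1],[[0,0,0.006],[0,0,0],1],[[0,0,0.006],[0,0,0],1]]' |egrep 'tool|^force'
python3 -m pendant '[[[0,0,0.006],[0,0,0],1],[[0,0,0.006],[0,0,0],1],[[0,0,0.006],[0,0,0],1],[[0,0,0.006],[0,0,0],1]]' |egrep 'tool|^force'

```

```text
tool_pos: [490.5, -356.9, 32.3]
force: [-6.3, 3.5, 17.8]
tool_pos: [490.5, -357.0, 31.9]
force: [-9.4, 6.9, 27.0]
```

Hard stop met (27 N). Lifting, and checking from the earlier viewpoint.

```bash

python3 -m pendant '[[[0,0,-0.1],[0,0,0],1],[[0,0,-0.25],[0,0,0],1],[[0,0,-0.42],[0,0,0],1],[[-0.22,-0.02,-0.42],[0,0,0],1],[[-0.22,-0.02,-0.42],[0,0,0],1]]' |egrep 'tool|^force'
python3 -m pendant '[[[0,0,0],[0,0,0],1],[[0,0,0],[0,0,0],1],[[0,0,0],[0,0,0],1]]' |egrep 'tool|rot|^force'
python3 - <<'E'
from h import *
m=viewer.camera_model('wrist');im=viewer.capture('wrist')[:,:,::-1].copy();cv2.imwrite('pics/c2.png',im);print(m['origin'])
hs=cv2.cvtColor(im,cv2.COLOR_BGR2HSV);mk=((hs[...,1]<50)&(hs[...,2]>160)).astype(np.uint8);mk[245:]=0
n,lab,st,ce=cv2.connectedComponentsWithStats(mk)
for k in range(1,n):
  if st[k,4]>300:
    p=np.argwhere(lab==k)[:,::-1].astype(np.float32);box=cv2.boxPoints(cv2.minAreaRect(p));print(st[k].tolist(),ray(m,box,77).round(1).tolist())
for f in('c1','c2'):
  i=cv2.cvtColor(cv2.imread(f'pics/{f}.png'),cv2.COLOR_BGR2HSV);k=((i[...,1]<50)&(i[...,2]>160));k[:,:255]=0;k[:,315:]=0
  print(f,[(r,int(k[r].sum())) for r in range(4,175,10)])
E
```

```text
tool_pos: [436.4, -349.4, 137.1]
force: [-0.6, 1.5, -2.7]
tool_pos: [437.4, -349.7, 134.4]
ee_rot: [3.141, 0.011, -0.036]
force: [0.9, 0.5, -0.3]
[ 518.30496283 -352.87116947  326.7241673 ]
[269, 6, 42, 164, 4921] [[479.1, -344.1], [598.0, -355.5], [596.0, -380.7], [476.6, -373.7]]
[496, 19, 46, 159, 4701] [[464.9, -536.8], [585.2, -526.7], [582.0, -552.3], [460.6, -566.9]]
c1 [(4, 0), (14, 34), (24, 34), (34, 34), (44, 33), (54, 30), (64, 30), (74, 29), (84, 30), (94, 31), (104, 29), (114, 29), (124, 29), (134, 31), (144, 31), (154, 31), (164, 30), (174, 0)]
c2 [(4, 0), (14, 35), (24, 34), (34, 34), (44, 33), (54, 29), (64, 30), (74, 29), (84, 29), (94, 32), (104, 28), (114, 28), (124, 28), (134, 28), (144, 29), (154, 30), (164, 29), (174, 0)]
```

The near pad shrank to 94% of its width and the far pad grew, as a fully tilted rocker should look. The force also showed the hard stop. Handing in.

```bash
python3 -c "
from station import job_done,arm
print(arm.read_state()['clock']);print(job_done())"
```

```text
21.9
the job is handed in; nothing more can be done
None
```

I pushed the queen upright to the far square of her column (last measured about (157.3, 66) mm on the board against a target of (157.5, 67.5)), pressed White's rocker end onto its stop, and handed the job in at 21.9 s; no verdict came back, and I did not re-measure the other pieces or the cube.

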